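# Jack a sample jar up to the sampling foot

## Task

Take the straight-sided sample jar (72 mm high: taller than the low pot, without the bottle's neck) out of the tray and stand it in the middle of the lab jack's platform, straight under the white sprung foot of the sampling head, and let go of it. Then wind the jack up by its black knob until the jar's lid just touches the foot and lifts it by about 3 mm, never ramming it up 10 mm or more, and let go. Leave the other glassware, in the tray and beside the jack, standing where it is.

Things in the scene. Friction and masses are not known exactly. Their poses are not given: they have to be found in the camera images.
- jar: The straight-sided jar to load, loose, 0.14 to 0.28 kg: clear glass 46 mm across, 56 mm high, with a flat white lid 47 mm across; 72 mm high in all. Origin: centre of underside; z up. Starts upright in one of three places 90 mm apart in a row across the tray. Grasp it about 40 mm above its underside with the tool already leaning about 45 deg, as the head overhangs the place where it must stand.
- bottle: Bystander: tall closed bottle, 40 mm across, 115 mm high, loose, origin centre of underside. Leave it standing.
- pot: Bystander: low closed pot, 50 mm across, 38 mm high, loose, origin centre of underside. Leave it standing.
- vial: Bystander: small closed vial, 25 mm across, 44 mm high, loose, in the tray behind the row (its +x side), origin centre of underside. Leave it standing.
- tray: Fixed aluminium tray, 180 mm (its x) by 290 mm (its y), rim 14 mm high, floor 5 mm above the table. Origin: centre of its underside; the row of three runs along its y, at its x = -30 mm. May stand left or right of the robot, the jack stand on the other side.
- stand: Fixed steel base plate with the scissor lab jack on it (aluminium base, steel platform 120 mm in x by 100 mm in y) and an upright rod 16 mm thick, 340 mm high at x = +115 mm. Origin: table height, under the middle of the platform, which is also exactly below the foot's axis. Its -x side, with the knob, faces about to the robot; z up.
- platform_top (a point): Centre of the platform's upper face. Its height is 75 mm above the table when the knob reads 0 and grows by 10 mm per radian of knob.
- knob (a joint): Angle of the jack's knob (rad, 0 to 6.2), 0 = lowest. Raising = turning clockwise as seen looking at the knob's free end (from the robot's side and above): the platform rises 10 mm per rad (63 mm a turn). Friction (about 0.1 N m) holds it where it is left.
- knob_grip (a point): Grip point on the axis of the round black ribbed knob (36 mm across, 32 mm long: 19 mm inward to 13 mm outward of this point), 114 mm to the stand's -x of the platform's middle, 64 mm above the table. Site z is the knob's axis, out of its free end: up and leaning to the stand's -x, 37 deg (0.65 rad) from vertical. Approach along it, the tool leaning 37 deg. The point turns with the knob.
- head: Fixed sampling head: grey casing 80 by 44 by 75 mm, clamped to the rod, overhanging the platform. Origin: centre of the foot's underside when the foot hangs at rest. The casing begins 45 mm above the origin and reaches from 14 mm in front (-x) of the foot's axis back to the rod, 22 mm to each side. Its height differs from run to run.
- foot_face (a point): Centre of the underside of the sprung foot: white disc 26 mm across, 7 mm thick, on an 8 mm stem below the head. It moves up when pushed.
- foot (a joint): How far the foot is lifted (m): 0 hanging at rest, up to 0.020. Light spring: about 1.1 N to begin, 0.15 N more per mm.
- flask: Bystander: tall closed amber flask, 44 mm across, 150 mm high, loose on the table close beside the stand (its -y side), origin centre of underside. Leave it standing.
Things that resemble listed ones, but are neither listed nor needed, are in the scene too. What is shaped like the jar but turquoise or yellow is not meant.

How it is judged:
By the outcome, as a careful person would: the job done as asked, in the order asked, and still so for the second after the job is handed in, with the robot touching nothing.
It also fails if it takes over 72 s, if anything falls off the work surface, if the arm or the gripper's body presses on something with over 40 N, if the wrist force passes 120 N, or if a joint passes its speed limit or range.

## Robot

A 6-joint arm with a two-finger parallel gripper is mounted at the origin on the work surface. World frame = base frame: x ahead of the robot, y to its left, z up, the work surface at z = 0. Lengths are in m, angles in degrees, forces in N, time in s.
With the tool pointing down it reaches from about 0.4 to 0.825 m from the base axis. Payload 7 kg.
Tool frame: the origin (TCP) lies midway between the tips of the shut fingers; the grasp point (between the pads) lies 19 mm behind it; z points along the fingers, y is the direction in which the jaws open and shut (so a half turn about z gives the same grasp; the last joint's range is limited). The gripper opens to 88 mm and grips with 3 to 60 N. Pads are 19 mm wide; open, the fingers measure 130 mm over their backs; the gripper's body (78 mm by 193 mm) begins 47 mm behind the grasp point.
Start: joints at [87.439, 20.546, 0.682, 0, -70.136, -16.507], TCP at [0.221, 0.638, 0.227] pointing down, gripper open.
Joint ranges: [-176.03, 176.03], [-82.01, 121.73], [-58.28, 71.71], [-173.87, 95.51], [-174.79, -0.11], [-173.66, 173.66]. Speed limits (degrees/s): [136.94, 136.94, 172.46, 180, 180, 180].

## Interface

Orientations are given as [roll, pitch, yaw] about the fixed x, y, z axes, in that order (R = Rz(yaw) Ry(pitch) Rx(roll)).
In Python, from plant import sensors, cams, job gives the robot as it stands.
- The arm moves only by the tool move_arm, never from a script. Its argument "commands" is a list of rows, each a list of 7 numbers: the finger opening in cm, from 0 to 8.76, then the shift along the tool's x, y, z in cm, then the turn, a rotation vector about the tool's x, y, z in rad. In form: [[hand, x, y, z, wx, wy, wz], ...]. A call has exactly 8 rows; each row is the pose to reach, as a shift and turn from the pose commanded when the call began, along the tool's axes at that moment; what a row does not reach only later rows make up. A row lasts 1/8 s, in which the tool goes at most 62.5 mm and 10.7 degrees, less where a joint would pass 70% of its speed; a pose out of reach is approached as far as the arm can. A call with a gripper value outside its range is refused whole. The fingers move at their own pace and stop on an object; the grip force is fixed at half the most. Time passes only in rows, so rows that repeat a pose let the fingers close, or fill a call up. It gives the time, the measured TCP pose, the force and the opening at its end, in the units of the state.
- sensors.get_obs(): the state, without advancing time (a new reading comes with each control period).
- cams.snapshot(name): name is "side" or "top"; returns a dict with "frame" (420x560x3 uint8, red, green, blue), "camera_matrix" (3x3 intrinsics, pixels), "R" (3x3) and "t" (3): a world point X has camera coordinates R X + t. Camera axes: x right, y down, z forward; pixel columns grow to the right and rows downward; lengths in m; the calibration is good to about 2 mm. A picture is of the moment at which its call begins. There is no depth.
- job.close_job(): hands the job in, once; it reports no verdict.
The state is a dict: "clock": time; "joint_pos": joint angles; "qvel": joint speeds; "tau": joint torques, N m; "tool_pos": TCP position; "orientation": TCP orientation; "force": force on the tool from outside, world axes, zero at the start; "moment": the same for the moment, N m; "opening": finger opening in m.
Only numpy, scipy, OpenCV 4.12 (cv2) and the standard library are available. Lean on these libraries where they do the work, as an engineer would, in place of code of your own. Each camera call takes 0.05 s, during which the arm holds its last target.

## Working session

There is one attempt and no reset: what is moved stays moved. The work goes in short steps, Python scripts to look and compute and a tool call to move; the robot and the scene stay as the last step left them, time stands still between calls to the robot, and variables do not carry over. Pictures are saved under pics/ and viewed, and the job is handed in when it is done.

Besides the shell and the picture viewer there is one more tool, called after "Request:" as name([rows], argument=value, ...), one row to a line, values as JSON. move_arm: Moves the arm, as the interface text tells. Its arguments: {"type":"object","properties":{"commands":{"type":"array"}},"required":["commands"]}

```bash
mkdir -p pics; ls
python3 - <<'E'
from plant import sensors,cams
import cv2,numpy as np
o=sensors.get_obs();print(o)
for n in("side","top"):
    s=cams.snapshot(n);cv2.imwrite(f"pics/{n}0.png",s["frame"][:,:,::-1]);np.savez(f"{n}0.npz",**s)
    print(n,s["camera_matrix"],s["R"],s["t"],-s["R"].T@s["t"])
E
```

```text
pics
{'clock': 0.0, 'joint_pos': array([ 8.74408514e+01,  2.05931361e+01,  6.33170383e-01, -2.08184237e-02,
       -7.01359265e+01, -1.65082936e+01]), 'qvel': array([ 0.03490138,  0.01239264, -0.04125931,  0.04937225, -0.18546509,
       -0.04149081]), 'tau': array([-1.99060883e-04, -5.82723570e+01,  2.93056583e+01,  6.99726149e+00,
        7.02795209e-03, -1.59281194e-04]), 'tool_pos': array([0.22035509, 0.63749296, 0.22559671]), 'orientation': array([ 1.79902499e+02, -8.48723725e-03, -1.90745252e+01]), 'force': array([ 0.02974407, -0.89240755, -0.02804585]), 'moment': array([-0.03231675,  0.02272602,  0.0193841 ]), 'opening': 0.08741250435577202}
side [[461.78632668   0.         285.68709617]
 [  0.         461.78632668 211.57667097]
 [  0.           0.           1.        ]] [[ 0.99836635 -0.05522362 -0.01466203]
 [-0.04561164 -0.61574379 -0.78662517]
 [ 0.03441224  0.78600886 -0.61725673]] [-0.56386826  0.11325219  0.92581892] [ 0.53625321 -0.68910638  0.65228753]
top [[417.4552946    0.         279.19504628]
 [  0.         417.4552946  206.97154165]
 [  0.           0.           1.        ]] [[-0.10779115 -0.994163   -0.00458118]
 [-0.97267042  0.10641181 -0.20637048]
 [ 0.20565339 -0.01778894 -0.9784632 ]] [0.04139754 0.574326   1.02471363] [ 0.35235636 -0.0017306   1.12135816]
```

View pics/side0.png

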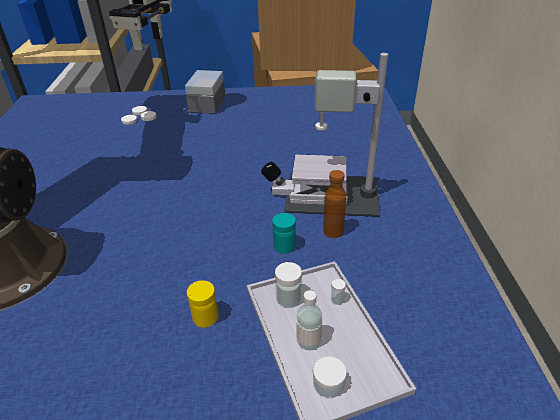

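View pics/top0.png

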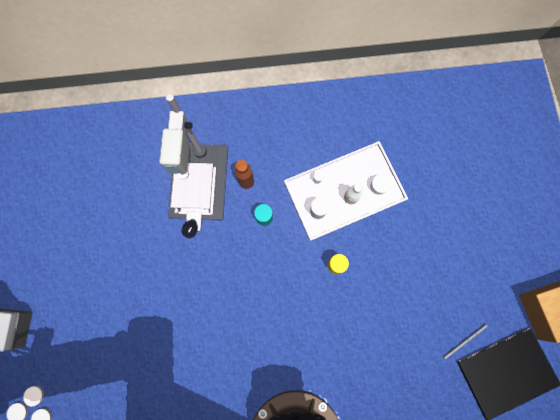

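Candidates for the jar (side-view pixels):
- white-lid clear jar at (288,285)
- turquoise jar at (285,233)
- yellow jar at (203,303)
- low pot at (330,377)
- bottle at (309,325)
- vial at (338,291)

By the description I choose (288,285), which is (318,207) in the top view. I'll check it in a close crop.

Run:
```python
import cv2,numpy as np
a=cv2.imread("pics/side0.png");b=cv2.imread("pics/top0.png")
def up(im,x0,y0,w,h,f):return cv2.resize(im[y0:y0+h,x0:x0+w],None,fx=f,fy=f,interpolation=cv2.INTER_CUBIC)
cv2.imwrite("pics/cA.png",np.hstack([up(a,240,250,80,100,5),up(b,280,140,80,100,5)]))
cv2.imwrite("pics/cB.png",np.hstack([up(a,250,50,140,180,3),up(b,150,90,110,180,3)]))
```

```text
(no output)
```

View pics/cA.png

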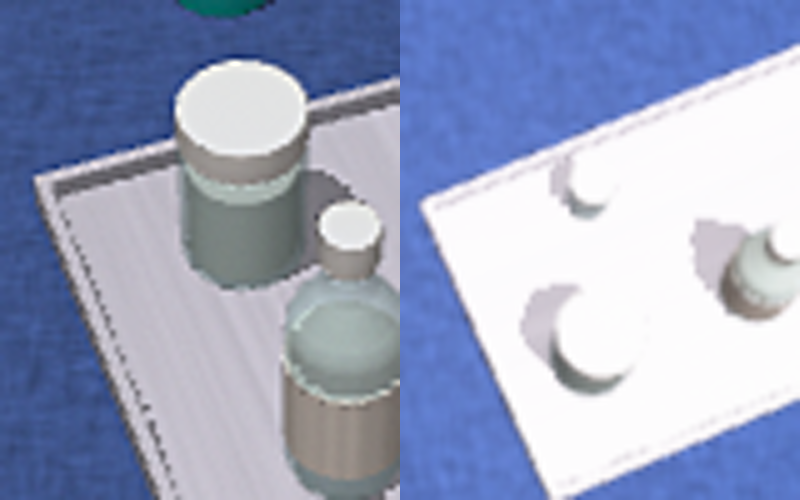

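View pics/cB.png

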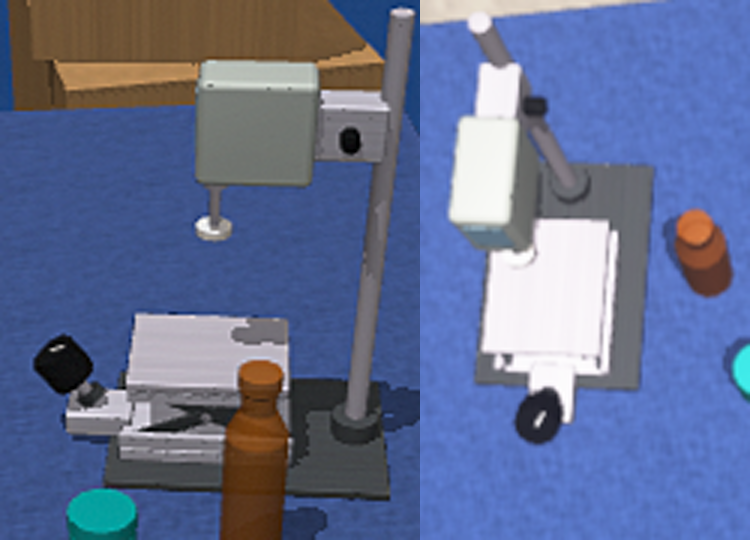

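The left crop shows a clear-bodied, straight-sided jar with a white lid. The lid top is centred at side pixel (288,272), so this is the right jar. The right crop shows the platform, the knob at about side pixel (271,171), and the foot at about (321,126). Next I measure.

```bash
cat > h.py <<'E'
import numpy as np,cv2
S={n:np.load(f"{n}0.npz") for n in("side","top")}
def ray(n,u,v,S=S):
    s=S[n];d=s["R"].T@np.linalg.inv(s["camera_matrix"])@[u,v,1];return -s["R"].T@s["t"],d/np.linalg.norm(d)
def plane(n,u,v,z):
    c,d=ray(n,u,v);return c+d*(z-c[2])/d[2]
def tri(a,b):
    (c1,d1),(c2,d2)=ray("side",*a),ray("top",*b)
    A=np.stack([d1,-d2],1);t=np.linalg.lstsq(A,c2-c1,rcond=None)[0]
    p,q=c1+t[0]*d1,c2+t[1]*d2;return (p+q)/2,np.linalg.norm(p-q)
def proj(n,X):
    s=S[n];p=s["camera_matrix"]@(s["R"]@np.asarray(X)+s["t"]);return p[:2]/p[2]
E
python3 - <<'E'
from h import *
np.set_printoptions(precision=4,suppress=True)
a=S["side"]["frame"].astype(int);b=S["top"]["frame"].astype(int)
# lid top: bright white
def blob(im,box,thr):
    x,y,w,h=box;m=(im[y:y+h,x:x+w].min(2)>thr).astype(np.uint8)
    n,l,st,c=cv2.connectedComponentsWithStats(m)
    for i in range(1,n):
        if st[i,4]>60: print(thr,st[i]+[x,y,0,0,0],c[i]+[x,y])
for t in(215,225):blob(a,(265,255,45,40),t)
def f(c,x,y,k):return c[0]/k+x-.4,c[1]/k+y-.4
print("jar side",plane("side",*f((241,108),240,250,5),.077))
print("jar top ",plane("top",*f((193,332),280,140,5),.077))
for c in[(193,332)]: pass
print("tray corners top")
for c in [(22,205),(155,500)]: print(plane("top",*f(c,280,140,5),.014))
print("tray side corner",plane("side",*f((38,178),240,250,5),.014))
print("bottle capside",plane("side",*f((351,226),240,250,5),.120))
print("platform side")
P=[plane("side",*f(c,250,50,3),.075) for c in[(137,315),(289,319),(287,379),(128,385)]]
for p in P:print(p)
print("top")
for c in[(189,130),(183,265)]:print(plane("top",*f(c,150,90,3),.075), c)
E
python3 - <<'E'
import cv2,numpy as np
b=cv2.imread("pics/top0.png");a=cv2.imread("pics/side0.png")
b2=cv2.resize(b[155:245,160:230],None,fx=6,fy=6,interpolation=cv2.INTER_CUBIC)
a2=cv2.resize(a[140:230,255:330],None,fx=6,fy=6,interpolation=cv2.INTER_CUBIC)[:540]
cv2.imwrite("pics/cC.png",np.hstack([cv2.convertScaleAbs(b2,alpha=.8),a2])[:, :800])
print(b2.shape,a2.shape)
E
```

```text
215 [275 262  27  19 381] [287.8031 271.3806]
225 [275 262  26  19 280] [287.6893 271.0321]
jar side [ 0.5627 -0.1239  0.077 ]
jar top  [ 0.5635 -0.1201  0.077 ]
tray corners top
[ 0.6573 -0.043   0.014 ]
[ 0.4876 -0.0955  0.014 ]
tray side corner [ 0.488 -0.093  0.014]
bottle capside [ 0.5911 -0.2182  0.12  ]
platform side
[0.6036 0.2656 0.075 ]
[0.7236 0.2499 0.075 ]
[0.7086 0.1652 0.075 ]
[0.5898 0.1664 0.075 ]
top
[0.7919 0.1338 0.075 ] (189, 130)
[0.6685 0.1483 0.075 ] (183, 265)
(540, 420, 3) (540, 450, 3)
```

View pics/cC.png

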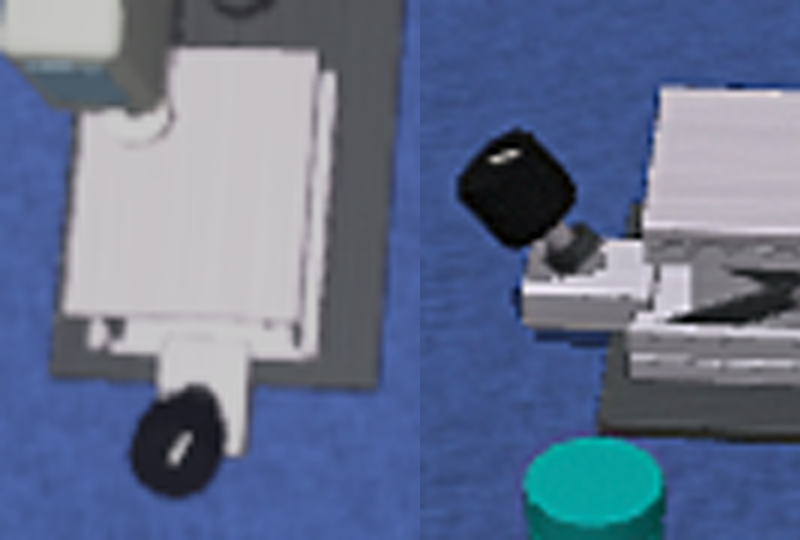

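Run:
```python
from h import *
np.set_printoptions(precision=4,suppress=True)
g=lambda c,x,y,k:(c[0]/k+x-.4,c[1]/k+y-.4)
s=lambda c:g((c[0]-420,c[1]),255,140,6); t=lambda c:g(c,160,155,6)
B=lambda c:g(c,250,50,3)
pairs={"-x+y":(s((661,88)),t((63,314))),"-x-y":(s((645,229)),t((300,320))),"+x-y":(B((288,384)),t((320,50)))}
Q={}
for k,(u,v) in pairs.items():
    p,e=tri(u,v);Q[k]=p;print(k,p,"gap",e)
print("+x+y side",plane("side",*B((289,319)),.075))
c=(Q["-x+y"]+Q["+x-y"])/2;print("centre",c)
d=Q["-x+y"]-Q["-x-y"];print("len y",np.linalg.norm(d),"yaw",np.degrees(np.arctan2(-d[0],d[1])))
d=Q["+x-y"]-Q["-x-y"];print("len x",np.linalg.norm(d),"yaw",np.degrees(np.arctan2(d[1],d[0])))
for k,(u,v) in pairs.items(): print(k,plane("top",*v,.075),plane("side",*u,.075))
# knob centre: silhouette centroid
a=S["side"]["frame"];b=S["top"]["frame"]
def dark(im,box):
    x,y,w,h=box;m=(im[y:y+h,x:x+w].max(2)<60).astype(np.uint8)
    n,l,st,ce=cv2.connectedComponentsWithStats(m);i=1+st[1:,4].argmax();print(st[i]);return ce[i]+[x,y]
ka=dark(a,(258,155,26,28));kb=dark(b,(178,215,22,26))
print("knob",ka,kb,tri(ka,kb))
# foot
print("foot at side")
```

```text
-x+y [0.6015 0.2557 0.0819] gap 0.0005839068416803722
-x-y [0.5882 0.1558 0.0824] gap 0.0012948994254854704
+x-y [0.7038 0.1373 0.0894] gap 0.00041588058896134116
+x+y side [0.7236 0.2499 0.075 ]
centre [0.6526 0.1965 0.0856]
len y 0.10086175119723152 yaw -7.584884711969826
len x 0.1173340608035461 yaw -9.060954316785637
-x+y [0.6028 0.2574 0.075 ] [0.6025 0.2673 0.075 ]
-x-y [0.5892 0.1568 0.075 ] [0.5895 0.1671 0.075 ]
+x-y [0.7085 0.1392 0.075 ] [0.7083 0.1585 0.075 ]
[  3   7  20  19 243]
[  4   5  15  17 172]
knob [270.7984 171.3169] [189.2849 228.4419] (array([0.5433, 0.2142, 0.0639]), np.float64(0.0008477608400989935))
foot at side
```

Run:
```python
from h import *
np.set_printoptions(precision=4,suppress=True)
O=np.array([.6543,.1976])
# foot height from side ray
for nm,(u,v) in {"disc top ctr":(213/3+250-.4,226/3+50-.4),"low edge":(213/3+250-.4,240/3+50-.4)}.items():
    c,d=ray("side",u,v);
    t=((O-c[:2])@d[:2])/(d[:2]@d[:2]);print(nm,(u,v),c+t*d)
for z in(.19,.2,.21,.22,.23,.24): print(z,proj("side",[*O,z]),proj("top",[*O,z]))
a=S["side"]["frame"].astype(int);b=S["top"]["frame"].astype(int)
# white disc mask in side
m=(a[115:135,308:335].min(2)>150).astype(np.uint8);n,l,st,ce=cv2.connectedComponentsWithStats(m);i=1+st[1:,4].argmax();print("disc",st[i][:4]+[308,115,0,0],ce[i]+[308,115])
# flask cap: amber
def amber(im,box):
    x,y,w,h=box;r=im[y:y+h,x:x+w];m=((r[...,0]>r[...,2]+40)).astype(np.uint8);n,l,st,ce=cv2.connectedComponentsWithStats(m);i=1+st[1:,4].argmax();print("flask",st[i][:4]+[x,y,0,0],ce[i]+[x,y])
amber(a,(315,165,40,80));amber(b,(225,150,40,50))
print("flask cap: side",plane("side",337,174,.150),"top",plane("top",241.6,165.5,.150))
print("bottle cap top",plane("top",357.6,188,.120)," vial",plane("side",338.5,284,.049),plane("top",317,176,.049))
print("turq top",plane("top",263,212,.072))
```

```text
disc top ctr (320.6, 124.93333333333332) [0.6533 0.1977 0.187 ]
low edge (320.6, 129.6) [0.6537 0.1977 0.1759]
0.19 [321.1109 123.6918] [181.7247 172.4182]
0.2 [321.2649 119.4325] [180.7114 171.1687]
0.21 [321.4208 115.1191] [179.6772 169.8935]
0.22 [321.5788 110.7508] [178.6215 168.5918]
0.23 [321.7387 106.3264] [177.5436 167.2626]
0.24 [321.9008 101.8448] [176.4428 165.9053]
disc [315 122   9   7] [318.2593 125.1481]
flask [324 170  22  68] [334.5683 205.4713]
flask [235 160  17  28] [243.6972 172.5615]
flask cap: side [0.6712 0.0622 0.15  ] top [0.6688 0.0603 0.15  ]
bottle cap top [ 0.5894 -0.2179  0.12  ]  vial [ 0.6512 -0.1339  0.049 ] [ 0.6507 -0.1305  0.049 ]
turq top [0.5643 0.0219 0.072 ]
```

Run:
```python
from h import *
np.set_printoptions(precision=4,suppress=True)
def yel(im):
    r=im.astype(int);m=((r[...,0]>r[...,2]+90)&(r[...,1]>r[...,2]+70)).astype(np.uint8);n,l,st,ce=cv2.connectedComponentsWithStats(m);i=1+st[1:,4].argmax();print(st[i],ce[i]);
yel(S["side"]["frame"]);yel(S["top"]["frame"])
print(plane("side",202,290.5,.072),plane("top",339.3,262.5,.072))
J=np.array([.563,-.122])
Y=plane("top",339.3,262.5,.072)[:2]-J
B=np.array([.590,-.218])-J; V=np.array([.651,-.132])-J; T=np.array([.564,.022])-J
for h in range(-40,25,8):
    f=np.array([np.cos(np.radians(h)),np.sin(np.radians(h))]);l=np.array([-f[1],f[0]])
    print(h,"yel",f@Y,l@Y,"bot",f@B,l@B,"vial",f@V,l@V,"turq",f@T,l@T)
a=cv2.cvtColor(S["side"]["frame"],cv2.COLOR_RGB2BGR)
cv2.imwrite("pics/foot.png",cv2.resize(a[100:140,300:345],None,fx=12,fy=12,interpolation=cv2.INTER_CUBIC))
```

```text
[ 187  281   31   46 1107] [202.3487 303.0235]
[329 254  20  19 293] [338.3072 263.3447]
[ 0.4167 -0.154   0.072 ] [ 0.4157 -0.1547  0.072 ]
-40 yel -0.09179861157016847 -0.11977064078447858 bot 0.0823908104941202 -0.056185001077885315 vial 0.07383978709133553 0.04890486522122572 turq -0.09179537135174266 0.11095318741881936
-32 yel -0.10757408527469828 -0.10582914370553707 bot 0.07376954796261119 -0.06710479709672035 vial 0.0799274251040976 0.03815241429095781 turq -0.07546032595342507 0.12264884511075853
-24 yel -0.12125575177306444 -0.08982780272323404 bot 0.06371244509162707 -0.07671847457064307 vial 0.08445936670330695 0.026657370014244435 turq -0.057656531145272624 0.1319572825436103
-16 yel -0.13257731298954126 -0.07207806573853441 bot 0.052415251948766554 -0.08483891420301963 vial 0.08734740280074213 0.014643470352512752 turq -0.03873051754170956 0.13869732157093492
-8 yel -0.14131840761313502 -0.052925411191818796 bot 0.040097855548188704 -0.09130806087326898 vial 0.08853532105885893 0.002344552197070057 turq -0.01905065846950785 0.1427377749997462
0 yel -0.14730890017984521 -0.032742623718017366 bot 0.027000000000000024 -0.096 vial 0.08800000000000008 -0.010000000000000009 turq 0.0010000000000000009 0.144
8 yel -0.15043219256594514 -0.011922538317727193 bot 0.013376620163856141 -0.09882340832511252 vial 0.08575185903965761 -0.02214991357190148 turq 0.021031194606990992 0.14245942879782605
16 yel -0.1506274934378318 0.009129605729231209 bot -0.0005071203680972873 -0.0997233314171376 vial 0.08183465568440215 -0.033868704271279144 turq 0.040653040933586196 0.1381460468593009
24 yel -0.14789100148618536 0.03000405238544273 bot -0.014380990378926574 -0.0986822532967363 vial 0.07632463384179095 -0.04492827916709647 turq 0.05948362206055783 0.13114380925745872
```

View pics/foot.png

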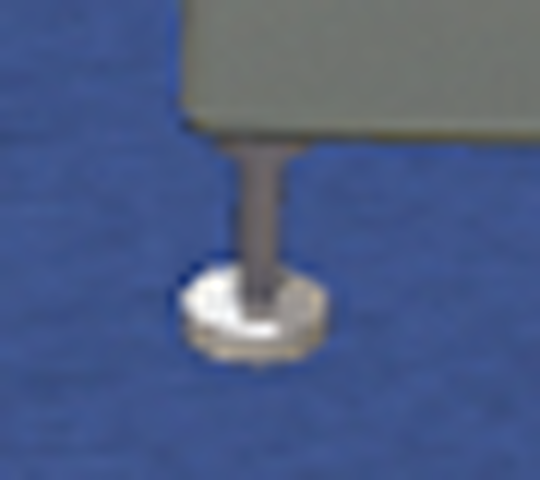

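```bash
cat >> h.py <<'E'
from scipy.spatial.transform import Rotation as Rn
def cur():
    from plant import sensors
    o=sensors.get_obs();return o,np.array(o["tool_pos"]),Rn.from_euler("xyz",o["orientation"],degrees=True)
def tool(h,th,spin=0):
    return Rn.from_euler("z",h,degrees=True)*Rn.from_euler("y",-th,degrees=True)*Rn.from_euler("x",180,degrees=True)*Rn.from_euler("z",spin,degrees=True)
def delta(pos,R=None,grasp=False):
    o,p,Rc=cur();R=Rc if R is None else R
    pos=np.array(pos,float)
    if grasp: pos=pos+R.apply([0,0,.019])
    sh=Rc.inv().apply(pos-p)*100;rv=(Rc.inv()*R).as_rotvec()
    print("t",round(o["clock"],2),"tcp",p.round(4),"rpy",np.round(o["orientation"],1),"j",np.round(o["joint_pos"],1),"F",np.round(o["force"],1),"open",round(o["opening"],4))
    print("shift cm",sh.round(2),"turn",rv.round(3)," tgt tcp",pos.round(4))
E
python3 - <<'E'
from h import *
for z in (0.19,.18,.175,.17):
    O=np.array([.6543,.1976]);print(z,proj("side",[O[0],O[1]-.013,z]),proj("side",[O[0],O[1]+.013,z+.007]))
delta([.45,.1,.30],tool(0,0)); delta([.45,.1,.30],tool(0,0,180))
delta([.45,.1,.30],tool(0,25));delta([.45,.1,.30],tool(0,25,180))
E
```

```text
0.19 [321.82130228 126.55860818] [320.51847696 117.92630958]
0.18 [321.66317393 130.79071416] [320.37095522 122.1434735 ]
0.175 [321.58485263 132.88688489] [320.29787625 124.23256219]
0.17 [321.5070204  134.96996633] [320.22524629 126.30881506]
t 0.1 tcp [0.2204 0.6375 0.2257] rpy [179.9  -0.  -19.1] j [ 87.4  20.6   0.6  -0.  -70.1 -16.5] F [-0.1 -0.1 -0.6] open 0.0881
shift cm [39.27 43.31 -7.36] turn [ 0.002  0.    -0.333]  tgt tcp [0.45 0.1  0.3 ]
t 0.1 tcp [0.2204 0.6375 0.2257] rpy [179.9  -0.  -19.1] j [ 87.4  20.6   0.6  -0.  -70.1 -16.5] F [-0.1 -0.1 -0.6] open 0.0881
shift cm [39.27 43.31 -7.36] turn [ 0.000e+00 -2.000e-03  2.809e+00]  tgt tcp [0.45 0.1  0.3 ]
t 0.1 tcp [0.2204 0.6375 0.2257] rpy [179.9  -0.  -19.1] j [ 87.4  20.6   0.6  -0.  -70.1 -16.5] F [-0.1 -0.1 -0.6] open 0.0881
shift cm [39.27 43.31 -7.36] turn [ 0.074  0.432 -0.327]  tgt tcp [0.45 0.1  0.3 ]
t 0.1 tcp [0.2204 0.6375 0.2257] rpy [179.9  -0.  -19.1] j [ 87.4  20.6   0.6  -0.  -70.1 -16.5] F [-0.1 -0.1 -0.6] open 0.0881
shift cm [39.27 43.31 -7.36] turn [ 0.609 -0.105  2.748]  tgt tcp [0.45 0.1  0.3 ]
```

Request:
move_arm([
  [8.7,39.3,43.3,-7.4,0,0,-0.333],
  [8.7,39.3,43.3,-7.4,0,0,-0.333],
  [8.7,39.3,43.3,-7.4,0,0,-0.333],
  [8.7,39.3,43.3,-7.4,0,0,-0.333],
  [8.7,39.3,43.3,-7.4,0,0,-0.333],
  [8.7,39.3,43.3,-7.4,0,0,-0.333],
  [8.7,39.3,43.3,-7.4,0,0,-0.333],
  [8.7,39.3,43.3,-7.4,0,0,-0.333],
])

```text
clock: 1.1
tool_pos: [0.4158, 0.1799, 0.2897]
orientation: [-180.0, -0.0, 0.0]
force: [1.5, 0.0, 0.3]
opening: 0.0871
```

Run:
```python
from h import *
delta([.45,-.06,.25],tool(0,30))
```

```text
t 1.1 tcp [0.4158 0.1799 0.2897] rpy [-180.   -0.    0.] j [ 48.4  -3.3 -19.8  -0.  -73.5  41.6] F [1.5 0.  0.3] open 0.0871
shift cm [ 3.4  24.    3.96] turn [-0.001  0.523  0.001]  tgt tcp [ 0.45 -0.06  0.25]
```

Request:
move_arm([
  [8.7,3.4,24,4.0,0,0.523,0],
  [8.7,3.4,24,4.0,0,0.523,0],
  [8.7,3.4,24,4.0,0,0.523,0],
  [8.7,3.4,24,4.0,0,0.523,0],
  [8.7,3.4,24,4.0,0,0.523,0],
  [8.7,3.4,24,4.0,0,0.523,0],
  [8.7,3.4,24,4.0,0,0.523,0],
  [8.7,3.4,24,4.0,0,0.523,0],
])

```text
clock: 2.1
tool_pos: [0.4501, -0.0562, 0.2494]
orientation: [180.0, -30.0, 0.2]
force: [1.4, -0.0, 0.3]
opening: 0.0871
```

Run:
```python
from h import *
R=tool(0,52);z=R.apply([0,0,1]);G=np.array([.563,-.122,.038])
delta(G-.11*z,R,True)
```

```text
t 2.1 tcp [ 0.4501 -0.0562  0.2494] rpy [180.  -30.    0.2] j [ 28.2 -22.8 -54.7  25.1 -33.6  44. ] F [ 1.4 -0.   0.3] open 0.0871
shift cm [-4.22  6.59 15.51] turn [-0.002  0.385  0.003]  tgt tcp [ 0.4913 -0.122   0.094 ]
```

Run:
```python
from h import *
R=tool(0,52)
delta([.555,-.122,.15],R,True)
```

```text
t 2.1 tcp [ 0.4501 -0.0562  0.2494] rpy [180.  -30.    0.2] j [ 28.2 -22.8 -54.7  25.1 -33.6  44. ] F [ 1.4 -0.   0.3] open 0.0871
shift cm [ 4.81  6.62 15.6 ] turn [-0.002  0.385  0.003]  tgt tcp [ 0.57   -0.122   0.1383]
```

Request:
move_arm([
  [7.6,4.8,6.6,15.6,0,0.385,0],
  [7.6,4.8,6.6,15.6,0,0.385,0],
  [7.6,4.8,6.6,15.6,0,0.385,0],
  [7.6,4.8,6.6,15.6,0,0.385,0],
  [7.6,4.8,6.6,15.6,0,0.385,0],
  [7.6,4.8,6.6,15.6,0,0.385,0],
  [7.6,4.8,6.6,15.6,0,0.385,0],
  [7.6,4.8,6.6,15.6,0,0.385,0],
])

```text
clock: 3.1
tool_pos: [0.4728, -0.1582, 0.2243]
orientation: [-177.1, -48.7, 0.2]
force: [0.0, 0.3, -0.0]
opening: 0.0756
```

Run:
```python
from h import *
R=tool(0,52)
delta([.563,-.122,.038],R,True)
from plant import cams
for n in("side","top"):
    s=cams.snapshot(n);cv2.imwrite(f"pics/{n}1.png",s["frame"][:,:,::-1])
```

```text
t 3.1 tcp [ 0.4728 -0.1582  0.2243] rpy [-177.1  -48.7    0.2] j [  4.1 -17.2 -58.2   1.7  -0.2  85.7] F [ 0.   0.3 -0. ] open 0.0756
shift cm [-7.92 -2.51 21.13] turn [-0.054  0.057  0.001]  tgt tcp [ 0.578  -0.122   0.0263]
```

View pics/side1.png

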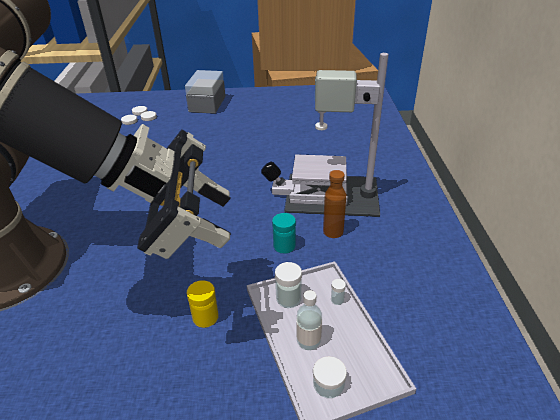

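View pics/top1.png

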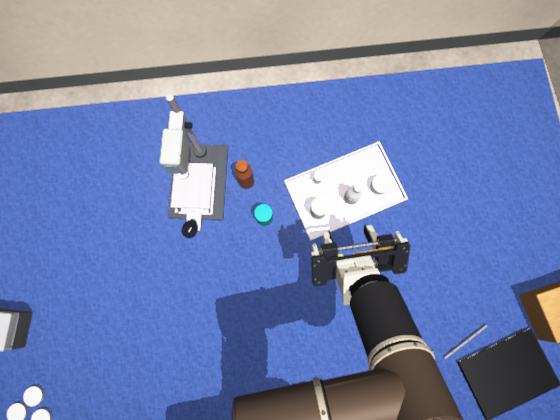

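```bash
cat > kin.py <<'E'
import numpy as np
from scipy.optimize import least_squares
from scipy.spatial.transform import Rotation as Rn
D=np.radians
LO=np.array([-176.03,-82.01,-58.28,-173.87,-174.79,-173.66]);HI=np.array([176.03,121.73,71.71,95.51,-.11,173.66])
def fk(q,P,s4=1,s6=1,k6=0):
    a1,d1,a2,d4,a3,L,y0=P
    # frames: x fwd,y left,z up ; pitch down = +rot about y
    R1=Rn.from_euler("z",q[0],degrees=True);R2=R1*Rn.from_euler("y",q[1],degrees=True);R3=R1*Rn.from_euler("y",q[1]-q[2],degrees=True)
    p=R1.apply([a1,y0,d1])+R2.apply([0,0,a2])+R3.apply([d4,0,a3])
    R5=R3*Rn.from_euler("x",s4*q[3],degrees=True)*Rn.from_euler("y",-q[4],degrees=True)
    p=p+R5.apply([L,0,0])
    # tool: z along R5 x
    T=R5*Rn.from_euler("x",s6*q[5],degrees=True)
    B=Rn.from_matrix(np.array([[0,0,1],[0,1,0],[-1,0,0]]).astype(float))*Rn.from_euler("z",k6,degrees=True)  # tool z -> x
    return p,T*B
DATA=[([87.441,20.593,.633,-.021,-70.136,-16.508],[.2204,.6375,.2257],[179.9,0,-19.07]),
([48.4,-3.3,-19.8,0,-73.5,41.6],[.4158,.1799,.2897],[-180,0,0]),
([28.2,-22.8,-54.7,25.1,-33.6,44.],[.4501,-.0562,.2494],[180,-30,.2]),
([4.1,-17.2,-58.2,1.7,-.2,85.7],[.4728,-.1582,.2243],[-177.1,-48.7,.2])]
E
python3 - <<'E'
from kin import *
best=None
for s4 in(1,-1):
  for s6 in(1,-1):
    for k in(0,90,180,-90):
      def f(P):
        r=[]
        for q,p,e in DATA:
            a,R=fk(q,P,s4,s6,k);r+=list((a-p)*10)
        return r
      s=least_squares(f,[0,.3,.4,.4,0,.2,-.19])
      er=[np.degrees((fk(q,s.x,s4,s6,k)[1].inv()*Rn.from_euler("xyz",e,degrees=True)).magnitude()) for q,p,e in DATA]
      print(s4,s6,k,s.x.round(4),(np.abs(s.fun).max()*100).round(2),np.round(er,1))
E
```

```text
1 1 0 [ 0.7477 -1.2147  0.461  -0.5154  0.6511 -0.249  -0.1947] 28.06 [ 57.  173.2 140.6  95.2]
1 1 90 [ 0.7477 -1.2147  0.461  -0.5154  0.6511 -0.249  -0.1947] 28.06 [147.   96.8  56.    5.2]
1 1 180 [ 0.7477 -1.2147  0.461  -0.5154  0.6511 -0.249  -0.1947] 28.06 [123.    6.8  48.5  84.8]
1 1 -90 [ 0.7477 -1.2147  0.461  -0.5154  0.6511 -0.249  -0.1947] 28.06 [ 33.   83.2 132.1 174.8]
1 -1 0 [ 0.7477 -1.2147  0.461  -0.5154  0.6511 -0.249  -0.1947] 28.06 [ 90.   90.  134.   93.4]
1 -1 90 [ 0.7477 -1.2147  0.461  -0.5154  0.6511 -0.249  -0.1947] 28.06 [180.  180.  138.7 176.6]
1 -1 180 [ 0.7477 -1.2147  0.461  -0.5154  0.6511 -0.249  -0.1947] 28.06 [90.  90.  54.2 86.6]
1 -1 -90 [ 0.7477 -1.2147  0.461  -0.5154  0.6511 -0.249  -0.1947] 28.06 [ 0.   0.  50.2  3.4]
-1 1 0 [ 0.2354 -0.1073  0.5259  0.1825  0.1418  0.2135 -0.1967] 32.78 [ 57.  173.2 178.   98.6]
-1 1 90 [ 0.2354 -0.1073  0.5259  0.1825  0.1418  0.2135 -0.1967] 32.78 [147.   96.8  92.    8.6]
-1 1 180 [ 0.2354 -0.1073  0.5259  0.1825  0.1418  0.2135 -0.1967] 32.78 [123.    6.8   2.   81.4]
-1 1 -90 [ 0.2354 -0.1073  0.5259  0.1825  0.1418  0.2135 -0.1967] 32.78 [ 33.   83.2  88.  171.4]
-1 -1 0 [ 0.2354 -0.1073  0.5259  0.1825  0.1418  0.2135 -0.1967] 32.78 [90. 90. 90. 90.]
-1 -1 90 [ 0.2354 -0.1073  0.5259  0.1825  0.1418  0.2135 -0.1967] 32.78 [180. 180. 180. 180.]
-1 -1 180 [ 0.2354 -0.1073  0.5259  0.1825  0.1418  0.2135 -0.1967] 32.78 [90. 90. 90. 90.]
-1 -1 -90 [ 0.2354 -0.1073  0.5259  0.1825  0.1418  0.2135 -0.1967] 32.78 [0.  0.  0.1 0.1]
```

```bash
cat >> kin.py <<'E'
def fk2(q,P):
    a1,d1,a2,d4,a3,L,y0,by,bz=P
    R1=Rn.from_euler("z",q[0],degrees=True);R2=R1*Rn.from_euler("y",q[1],degrees=True);R3=R1*Rn.from_euler("y",q[1]-q[2],degrees=True)
    R4=R3*Rn.from_euler("x",-q[3],degrees=True);R5=R4*Rn.from_euler("y",-q[4],degrees=True)
    p=R1.apply([a1,y0,d1])+R2.apply([0,0,a2])+R3.apply([d4,0,a3])+R5.apply([L,by,bz])
    B=Rn.from_matrix(np.array([[0,0,1],[0,1,0],[-1,0,0]]).astype(float))*Rn.from_euler("z",-90,degrees=True)
    return p,R5*Rn.from_euler("x",-q[5],degrees=True)*B
E
python3 - <<'E'
from kin import *
for mask in (["a3"],["bz"],["a1","bz"],["a1","a3"],["a1"],["a1","a3","bz"],["a3","bz"]):
  names=["a1","d1","a2","d4","a3","L","y0","by","bz"]
  x0=np.array([0,.3,.4,.4,0,.2,-.19,0,0.])
  fr=[i for i,n in enumerate(names) if n not in mask]
  def full(v):
    P=x0.copy();P[fr]=v;return P
  f=lambda v:np.concatenate([(fk2(q,full(v))[0]-p)*10 for q,p,e in DATA]+[.001*(v-x0[fr])])
  s=least_squares(f,x0[fr]);print(mask,full(s.x).round(3),"mm",np.round(s.fun[:12]*100,1))
E
```

```text
['a3'] [ 0.007  0.196  0.6    0.459  0.     0.375 -0.003 -0.188 -0.001] mm [-0.2  0.1  0.2  0.  -0.2 -0.1  0.2  0.  -0.1 -0.1 -0.   0. ]
['bz'] [ 0.001  0.197  0.6    0.462  0.001  0.376 -0.003 -0.189  0.   ] mm [-0.2  0.1  0.   0.  -0.3  0.   0.2  0.1 -0.2 -0.2 -0.   0.1]
['a1', 'bz'] [ 0.     0.2    0.601  0.464 -0.     0.377 -0.002 -0.189  0.   ] mm [-0.2  0.1  0.  -0.  -0.2  0.1  0.3  0.  -0.1 -0.2  0.   0. ]
['a1', 'a3'] [ 0.     0.199  0.601  0.464  0.     0.377 -0.003 -0.189  0.   ] mm [-0.2  0.1  0.  -0.  -0.3  0.1  0.3  0.1 -0.2 -0.2 -0.   0.1]
['a1'] [ 0.     0.199  0.601  0.464  0.     0.377 -0.003 -0.189  0.   ] mm [-0.2  0.1  0.  -0.  -0.3  0.1  0.3  0.1 -0.2 -0.2 -0.   0.1]
['a1', 'a3', 'bz'] [ 0.     0.199  0.601  0.464  0.     0.377 -0.002 -0.189  0.   ] mm [-0.2  0.1  0.  -0.1 -0.3  0.1  0.3  0.  -0.1 -0.2  0.  -0. ]
['a3', 'bz'] [ 0.001  0.198  0.6    0.463  0.     0.377 -0.003 -0.189  0.   ] mm [-0.2  0.1  0.   0.  -0.2  0.   0.3  0.1 -0.2 -0.2 -0.   0.1]
```

```bash
cat >> kin.py <<'E'
P0=np.array([0,.1993,.601,.464,0,.377,-.0025,-.189,0])
def ik(pos,R,n=60,seed=0,q0=None):
    rng=np.random.default_rng(seed);sol=[]
    def f(q):
        p,Rr=fk2(q,P0);return np.r_[(p-pos)*10,(Rr.inv()*R).as_rotvec()*3]
    for i in range(n):
        x=q0 if (q0 is not None and i==0) else np.clip(rng.uniform(LO,HI)*[.5,.6,.9,1,.9,1],LO+.2,HI-.2)
        if q0 is None or i>0: x[0]=rng.uniform(-90,120)
        s=least_squares(f,np.clip(x,LO+.01,HI-.01),bounds=(LO,HI),x_scale=30,max_nfev=60)
        if s.cost<1e-6 and not any(np.abs(s.x-t).max()<3 for t in sol): sol.append(s.x)
    return sol
def ikc(pos,R,q0):
    def f(q):
        p,Rr=fk2(q,P0);return np.r_[(p-pos)*10,(Rr.inv()*R).as_rotvec()*3]
    s=least_squares(f,np.clip(q0,LO+.01,HI-.01),bounds=(LO,HI),x_scale=30,max_nfev=80);return s.x,np.abs(s.fun).max()
E
cat > s1.py <<'E'
from kin import *; from h import tool
G=np.array([.563,-.122,.038]);PL=np.array([.6543,.1976,.115])
for nm,X,hs in(("pick",G,range(-48,33,16)),("place",PL,range(-24,25,16))):
  for h in hs:
    for th in(45,52):
      for sp in(0,180):
        R=tool(h,th,sp);S=ik(X+R.apply([0,0,.019]),R,24)
        for q in S: print(nm,h,th,sp,q.round(0), "margin",round(min((q-LO).min(),(HI-q).min()),1))
E
time python3 s1.py
```

```text
pick -16 45 0 [ -37.   20.  -46. -143.  -24. -109.] margin 11.9
pick -16 45 180 [ -37.   20.  -46. -143.  -24.   71.] margin 11.9
pick -16 52 0 [ -42.   28.  -55. -151.  -46.  -94.] margin 3.0
pick -16 52 180 [ -42.   28.  -55. -151.  -46.   86.] margin 3.0
pick 0 45 0 [ -27.   18.  -33. -100.  -19. -150.] margin 18.6
pick 0 45 180 [ -27.   18.  -33. -100.  -19.   30.] margin 18.6
pick 0 52 0 [ -40.   24.  -41. -119.  -35. -119.] margin 17.6
pick 0 52 180 [ -40.   24.  -41. -119.  -35.   61.] margin 17.6
pick 16 45 0 [ -26.   20.  -29.  -81.  -29. -157.] margin 16.7
pick 16 45 180 [-26.  20. -29. -81. -29.  23.] margin 28.6
pick 16 52 0 [ -36.   24.  -31.  -94.  -39. -136.] margin 26.9
pick 16 52 180 [-36.  24. -31. -94. -39.  44.] margin 26.9
pick 32 45 0 [ -27.   23.  -23.  -70.  -40. -155.] margin 18.2
pick 32 45 180 [-27.  23. -23. -70. -40.  25.] margin 34.9
pick 32 52 0 [ -35.   27.  -24.  -79.  -48. -142.] margin 32.0
pick 32 52 180 [-35.  27. -24. -79. -48.  38.] margin 34.3
place 8 52 0 [  -2.   18.  -41. -158.  -22. -104.] margin 15.8
place 8 52 180 [  -2.   18.  -41. -158.  -22.   76.] margin 15.8
place 24 52 0 [  10.   16.  -23.  -94.  -11. -167.] margin 6.4
place 24 52 180 [ 10.  16. -23. -94. -11.  13.] margin 10.7
real	1m1.043s
user	1m1.133s
sys	0m0.072s
```

```bash
cat > s2.py <<'E'
from kin import *; from h import tool
import sys
from multiprocessing import Pool
PL=np.array([.6543,.1976,.115]);G=np.array([.563,-.122,.038])
def job(a):
    nm,h,th=a;R=tool(h,th,180);X=PL if nm=="place" else G
    return a,ik(X+R.apply([0,0,.019]),R,60)
if __name__=="__main__":
    A=[("place",h,th) for h in(-20,-8,4,16,28,40) for th in(40,45,50,55)]+[("pick",h,50) for h in(0,8)]
    with Pool() as p:
        for a,S in p.imap(job,A):
            for q in S: print(*a,q.round(0),"m",round(min((q-LO).min(),(HI-q).min()),1))
E
nproc; time timeout 560 python3 s2.py
```

```text
4
place 4 45 [   0.   17.  -37. -163.   -9.   76.] m 8.9
place 4 50 [  -1.   18.  -44. -170.  -22.   84.] m 3.6
place 4 55 [  -1.   21.  -48. -172.  -34.   87.] m 1.6
place 16 55 [  -3.   19.  -34. -136.  -22.   59.] m 22.1
place 28 50 [ 16.  16. -22. -76.  -9.  -6.] m 9.3
place 28 55 [   3.   18.  -25. -104.  -21.   30.] m 21.2
place 40 40 [ 24.  17. -22. -40. -16. -38.] m 16.1
place 40 45 [ 17.  17. -20. -58. -19. -17.] m 18.7
place 40 50 [ 10.  18. -20. -74. -24.   4.] m 23.6
place 40 55 [  2.  19. -21. -88. -30.  22.] m 30.0
pick 0 50 [ -37.   22.  -39. -115.  -31.   55.] m 19.7
pick 8 50 [ -35.   22.  -34. -102.  -32.   44.] m 24.2
real	0m38.188s
user	2m21.467s
sys	0m0.357s
```

```bash
cat > path.py <<'E'
from kin import *; from h import tool,cur
from scipy.spatial.transform import Slerp
def run(q,W,n=12,verbose=True):
    p,R=fk2(q,P0)
    for (X,RR,g) in W:
        X=np.array(X,float)+(RR.apply([0,0,.019]) if g else 0)
        rv=(R.inv()*RR).as_rotvec();mx=0;eb=0
        for k in range(1,n+1):
            q2,e=ikc(p+(X-p)*k/n,R*Rn.from_rotvec(rv*k/n),q);mx=max(mx,np.abs(q2-q).max());eb=max(eb,e);q=q2
        p,R=X,RR
        print(X.round(3),"q",q.round(1),"maxstep",mx.round(1),"err",round(eb,5),"turn",np.degrees(np.linalg.norm(rv)).round(0))
    return q
E
python3 - <<'E'
from path import *
q=np.array([4.1,-17.2,-58.2,1.7,-.2,85.7])
G=[.563,-.122,.038];O=[.6543,.1976]
W=[([.45,-.02,.29],tool(0,20,0),0),([.48,0,.30],tool(-70,0,0),0),([.48,0,.30],tool(-140,0,0),0),
([.50,-.03,.30],tool(40,30,180),0),([.55,-.09,.24],tool(40,52,180),0),([.563,-.122,.15],tool(0,52,180),1),(G,tool(0,53,180),1),([.563,-.122,.16],tool(0,53,180),1),
([.59,.06,.16],tool(10,53,180),1),([O[0]-.055,O[1]+.0,.15],tool(16,53,180),1),([O[0]-.053,O[1]-.015,.122],tool(16,53,180),1),([*O,.122],tool(16,53,180),1),([*O,.115],tool(16,53,180),1)]
run(q,W)
E
```

```text
[ 0.45 -0.02  0.29] q [ 31.9 -18.1 -39.1  13.2 -52.5  51.6] maxstep 7.2 err 0.04633 turn 29.0
[0.48 0.   0.3 ] q [ 23.5  -0.7 -16.1  -0.  -74.6  -3.5] maxstep 5.8 err 0.0 turn 72.0
[0.48 0.   0.3 ] q [ 23.5  -0.7 -16.1  -0.  -74.6 -73.5] maxstep 5.8 err 0.0 turn 70.0
[ 0.5  -0.03  0.3 ] q [  4.6  -9.2 -21.7 -20.9 -54.2 -45.8] maxstep 3.8 err 0.0 turn 30.0
[ 0.55 -0.09  0.24] q [-27.2   4.6 -17.9 -58.1 -58.8   5.5] maxstep 4.5 err 0.0 turn 22.0
[ 0.578 -0.122  0.138] q [-17.2   4.4 -32.6 -80.6 -13.7   1.1] maxstep 4.4 err 0.0 turn 40.0
[ 0.578 -0.122  0.027] q [ -41.6   25.   -41.6 -120.2  -37.9   64.5] maxstep 7.5 err 0.0 turn 1.0
[ 0.578 -0.122  0.149] q [-17.6   3.4 -32.6 -80.8 -14.1   1.3] maxstep 7.4 err 0.0 turn 0.0
[0.605 0.063 0.149] q [  9.9   4.1 -32.6 -77.4  -0.1 -12.5] maxstep 5.4 err 0.01331 turn 10.0
[0.614 0.202 0.139] q [ 15.8   8.3 -28.7 -98.6  -0.1   8.7] maxstep 2.3 err 0.01656 turn 6.0
[0.616 0.187 0.111] q [ 16.   10.4 -28.5 -93.4  -0.1   3.4] maxstep 0.6 err 0.10092 turn 0.0
[0.669 0.202 0.111] q [ 16.   14.8 -23.3 -93.6  -0.1   3.6] maxstep 0.4 err 0.09783 turn 0.0
[0.669 0.202 0.104] q [ 16.   15.4 -23.2 -93.4  -0.1   3.4] maxstep 0.0 err 0.08171 turn 0.0
```

```bash
cat > s3.py <<'E'
from path import *
from multiprocessing import Pool
O=[.6543,.1976]
def job(a):
    h,th,dx,z,y=a
    X=np.array([O[0]-dx if y is None else .58, O[1] if y is None else y, z]);R=tool(h,th,180)
    best=None
    for q0 in([-3,19,-34,-136,-22,59],[2,19,-21,-88,-30,22],[17,17,-20,-58,-19,-17],[-20,5,-32,-80,-14,1],[-38,25,-40,-118,-36,60],[-10,15,-45,-150,-25,80]):
        q,e=ikc(X+R.apply([0,0,.019]),R,np.array(q0,float))
        if e<1e-3 and q[4]<-1: 
            if best is None or q[4]<best[4]: best=q
    return a,best
if __name__=="__main__":
    A=[(h,55,dx,z,None) for dx in(0,.06) for z in(.118,.16,.2) for h in(10,20,30,40)]+[(h,55,0,z,y) for y in(-.05,.1) for z in (.16,.2) for h in(0,10,20,40)]
    with Pool() as p:
        for a,b in p.imap(job,A): print(a,None if b is None else b.round(0))
E
python3 s3.py
```

```text
(10, 55, 0, 0.118, None) [  -4.   19.  -41. -155.  -27.   75.]
(20, 55, 0, 0.118, None) [   0.   17.  -30. -122.  -19.   45.]
(30, 55, 0, 0.118, None) [   3.   18.  -24. -100.  -22.   26.]
(40, 55, 0, 0.118, None) [  2.  19. -21. -88. -30.  21.]
(10, 55, 0, 0.16, None) [  -1.   13.  -35. -145.  -16.   62.]
(20, 55, 0, 0.16, None) [ 14.  12. -24. -92.  -5.   6.]
(30, 55, 0, 0.16, None) [ 10.  13. -22. -84. -16.   6.]
(40, 55, 0, 0.16, None) [  6.  15. -20. -79. -28.   9.]
(10, 55, 0, 0.2, None) None
(20, 55, 0, 0.2, None) None
(30, 55, 0, 0.2, None) [ 19.   8. -23. -66. -10. -18.]
(40, 55, 0, 0.2, None) [ 10.  11. -19. -70. -26.  -3.]
(10, 55, 0.06, 0.118, None) [  -5.   16.  -49. -157.  -32.   78.]
(20, 55, 0.06, 0.118, None) [  -3.   14.  -38. -128.  -24.   54.]
(30, 55, 0.06, 0.118, None) [   1.   14.  -31. -105.  -25.   34.]
(40, 55, 0.06, 0.118, None) [  1.  15. -28. -92. -31.  27.]
(10, 55, 0.06, 0.16, None) [  -2.    9.  -43. -148.  -19.   67.]
(20, 55, 0.06, 0.16, None) [   9.    7.  -31. -106.  -10.   23.]
(30, 55, 0.06, 0.16, None) [  9.   8. -29. -90. -17.  12.]
(40, 55, 0.
[... 319 characters left out ...]
  5. -32. -88. -22.  15.]
(20, 55, 0, 0.16, -0.05) [-21.   8. -29. -81. -33.  16.]
(40, 55, 0, 0.16, -0.05) [-25.  15. -21. -70. -52.  21.]
(0, 55, 0, 0.2, -0.05) None
(10, 55, 0, 0.2, -0.05) [ -7.  -0. -31. -72. -15.  -9.]
(20, 55, 0, 0.2, -0.05) [-16.   3. -28. -73. -31.   3.]
(40, 55, 0, 0.2, -0.05) [-24.  10. -20. -67. -53.  14.]
(0, 55, 0, 0.16, 0.1) [ -13.    6.  -48. -150.  -21.   69.]
(10, 55, 0, 0.16, 0.1) [  -3.    4.  -36. -111.  -12.   29.]
(20, 55, 0, 0.16, 0.1) [ -1.   5. -33. -92. -17.  15.]
(40, 55, 0, 0.16, 0.1) [ -7.  10. -27. -78. -38.  17.]
(0, 55, 0, 0.2, 0.1) None
(10, 55, 0, 0.2, 0.1) None
(20, 55, 0, 0.2, 0.1) None
(40, 55, 0, 0.2, 0.1) [ -4.   5. -26. -72. -37.   7.]
```

Run:
```python
from path import *
q=np.array([4.1,-17.2,-58.2,1.7,-.2,85.7])
O=[.6543,.1976]
T=lambda h,t=55:tool(h,t,180)
W=[([.45,-.02,.29],tool(0,20,0),0),([.48,0,.30],tool(-70,0,0),0),([.48,0,.30],tool(-140,0,0),0),
([.50,-.03,.30],T(40,30),0),([.55,-.09,.24],T(40),0),([.563,-.122,.15],T(5),1),([.563,-.122,.039],T(5),1),([.563,-.122,.15],T(5),1),
([.57,-.1,.20],T(40),1),([.594,.198,.20],T(40),1),([.594,.198,.13],T(30),1),([O[0],O[1],.122],T(22),1),([*O,.117],T(22),1),([O[0]-.1,O[1]-.03,.15],T(22),1)]
run(q,W)
from h import delta
delta([.46,-.02,.29],tool(0,18,0))
```

```text
[ 0.45 -0.02  0.29] q [ 31.9 -18.1 -39.1  13.2 -52.5  51.6] maxstep 7.2 err 0.04633 turn 29.0
[0.48 0.   0.3 ] q [ 23.5  -0.7 -16.1  -0.  -74.6  -3.5] maxstep 5.8 err 0.0 turn 72.0
[0.48 0.   0.3 ] q [ 23.5  -0.7 -16.1  -0.  -74.6 -73.5] maxstep 5.8 err 0.0 turn 70.0
[ 0.5  -0.03  0.3 ] q [  4.6  -9.2 -21.7 -20.9 -54.2 -45.8] maxstep 3.8 err 0.0 turn 30.0
[ 0.55 -0.09  0.24] q [-30.2   5.7 -18.3 -61.9 -60.9  10.3] maxstep 5.0 err 0.0 turn 25.0
[ 0.579 -0.121  0.139] q [-27.7   6.7 -32.7 -89.4 -26.3  19.5] maxstep 4.5 err 0.0 turn 35.0
[ 0.579 -0.121  0.028] q [ -42.5   26.3  -39.4 -113.9  -41.4   62.7] maxstep 4.1 err 0.0 turn 0.0
[ 0.579 -0.121  0.139] q [-27.7   6.7 -32.7 -89.4 -26.3  19.5] maxstep 4.1 err 0.0 turn 0.0
[ 0.582 -0.09   0.189] q [-29.5  12.2 -17.9 -65.3 -57.6  16.3] maxstep 3.4 err 0.0 turn 35.0
[0.606 0.208 0.189] q [ 10.8   5.5 -25.2 -72.4 -24.8  -1.5] maxstep 3.9 err 0.0 turn 0.0
[0.607 0.206 0.119] q [   2.9   12.3  -30.5 -101.2  -22.4   28.5] maxstep 3.7 err 0.0 turn 10.0
[0.669 0.203 0.111] q [   1.9   16.8  -27.5 -114.2  -18.    37.2] maxstep 1.4 err 0.0 turn 8.0
[0.669 0.203 0.106] q [   0.9   17.5  -28.2 -116.4  -19.2   40.1] maxstep 0.3 err 0.0 turn 0.0
[0.569 0.173 0.139] q [   2.3    5.2  -35.9 -105.   -16.6   27.3] maxstep 1.7 err 0.0 turn 0.0
t 3.2 tcp [ 0.4726 -0.1584  0.2242] rpy [-177.1  -48.7    0.2] j [  4.1 -17.2 -58.2   1.7  -0.2  85.7] F [0.2 0.3 0.2] open 0.0758
shift cm [  4.14 -14.1   -4.54] turn [-0.052 -0.536  0.016]  tgt tcp [ 0.46 -0.02  0.29]
```

Request:
move_arm([
  [7.6,4.1,-14.1,-4.5,-0.05,-0.536,0.016],
  [7.6,4.1,-14.1,-4.5,-0.05,-0.536,0.016],
  [7.6,4.1,-14.1,-4.5,-0.05,-0.536,0.016],
  [7.6,4.1,-14.1,-4.5,-0.05,-0.536,0.016],
  [7.6,4.1,-14.1,-4.5,-0.05,-0.536,0.016],
  [7.6,4.1,-14.1,-4.5,-0.05,-0.536,0.016],
  [7.6,4.1,-14.1,-4.5,-0.05,-0.536,0.016],
  [7.6,4.1,-14.1,-4.5,-0.05,-0.536,0.016],
])

```text
clock: 4.2
tool_pos: [0.4594, -0.0212, 0.289]
orientation: [-179.9, -18.0, -0.0]
force: [-0.0, 0.2, -0.0]
opening: 0.0759
```

Run:
```python
from h import *
delta([.48,0,.30],tool(-80,0,0))
```

```text
t 4.2 tcp [ 0.4594 -0.0212  0.289 ] rpy [-179.9  -18.    -0. ] j [ 29.7 -15.4 -36.1  10.8 -54.   55.1] F [-0.   0.2 -0. ] open 0.0759
shift cm [ 2.3  -2.12 -0.41] turn [-0.22  -0.26   1.383]  tgt tcp [0.48 0.   0.3 ]
```

Request:
move_arm([
  [7.6,2.3,-2.1,-0.4,-0.22,-0.26,1.383],
  [7.6,2.3,-2.1,-0.4,-0.22,-0.26,1.383],
  [7.6,2.3,-2.1,-0.4,-0.22,-0.26,1.383],
  [7.6,2.3,-2.1,-0.4,-0.22,-0.26,1.383],
  [7.6,2.3,-2.1,-0.4,-0.22,-0.26,1.383],
  [7.6,2.3,-2.1,-0.4,-0.22,-0.26,1.383],
  [7.6,2.3,-2.1,-0.4,-0.22,-0.26,1.383],
  [7.6,2.3,-2.1,-0.4,-0.22,-0.26,1.383],
])

```text
clock: 5.2
tool_pos: [0.4806, 0.0002, 0.3001]
orientation: [180.0, 0.0, -80.2]
force: [-0.5, 0.4, -0.5]
opening: 0.076
```

Run:
```python
from h import *
delta([.48,0,.30],tool(40,20,180))
```

```text
t 5.2 tcp [4.806e-01 2.000e-04 3.001e-01] rpy [180.    0.  -80.2] j [ 23.5  -0.6 -15.9  -0.  -74.8 -13.7] F [-0.5  0.4 -0.5] open 0.076
shift cm [0.01 0.06 0.01] turn [ 0.183 -0.317  1.032]  tgt tcp [0.48 0.   0.3 ]
```

Request:
move_arm([
  [7.6,0,0,0,0.183,-0.317,1.032],
  [7.6,0,0,0,0.183,-0.317,1.032],
  [7.6,0,0,0,0.183,-0.317,1.032],
  [7.6,0,0,0,0.183,-0.317,1.032],
  [7.6,0,0,0,0.183,-0.317,1.032],
  [7.6,0,0,0,0.183,-0.317,1.032],
  [7.6,0,0,0,0.183,-0.317,1.032],
  [7.6,0,0,0,0.183,-0.317,1.032],
])

```text
clock: 6.2
tool_pos: [0.4807, 0.0005, 0.3006]
orientation: [-179.9, 20.0, -139.5]
force: [0.5, -0.2, 0.3]
opening: 0.076
```

Run:
```python
from h import *
delta([.55,-.09,.24],tool(40,55,180))
```

```text
t 6.2 tcp [0.4807 0.0005 0.3006] rpy [-179.9   20.  -139.5] j [ 16.7  -9.8 -23.   -9.2 -58.6 -62.7] F [ 0.5 -0.2  0.3] open 0.076
shift cm [  2.65 -11.37   5.51] turn [ 0.003 -0.611  0.008]  tgt tcp [ 0.55 -0.09  0.24]
```

Request:
move_arm([
  [7.6,2.65,-11.4,5.5,0,-0.611,0.008],
  [7.6,2.65,-11.4,5.5,0,-0.611,0.008],
  [7.6,2.65,-11.4,5.5,0,-0.611,0.008],
  [7.6,2.65,-11.4,5.5,0,-0.611,0.008],
  [7.6,2.65,-11.4,5.5,0,-0.611,0.008],
  [7.6,2.65,-11.4,5.5,0,-0.611,0.008],
  [7.6,2.65,-11.4,5.5,0,-0.611,0.008],
  [7.6,2.65,-11.4,5.5,0,-0.611,0.008],
])

```text
clock: 7.2
tool_pos: [0.5503, -0.0891, 0.2406]
orientation: [179.8, 55.0, -140.0]
force: [1.0, -0.5, -0.9]
opening: 0.076
```

Run:
```python
from h import *
delta([.563,-.122,.155],tool(5,55,180),True)
```

```text
t 7.2 tcp [ 0.5503 -0.0891  0.2406] rpy [ 179.8   55.  -140. ] j [-30.3   5.7 -17.9 -61.7 -61.3   9.9] F [ 1.  -0.5 -0.9] open 0.076
shift cm [ 7.82 -4.25  5.63] turn [ 0.503 -0.     0.35 ]  tgt tcp [ 0.5785 -0.1206  0.1441]
```

Request:
move_arm([
  [7.6,7.8,-4.25,5.6,0.503,0,0.35],
  [7.6,7.8,-4.25,5.6,0.503,0,0.35],
  [7.6,7.8,-4.25,5.6,0.503,0,0.35],
  [7.6,7.8,-4.25,5.6,0.503,0,0.35],
  [7.6,7.8,-4.25,5.6,0.503,0,0.35],
  [7.6,7.8,-4.25,5.6,0.503,0,0.35],
  [7.6,7.8,-4.25,5.6,0.503,0,0.35],
  [7.6,7.8,-4.25,5.6,0.503,0,0.35],
])

```text
clock: 8.2
tool_pos: [0.578, -0.1219, 0.1435]
orientation: [179.8, 54.9, -175.3]
force: [-0.0, 0.6, -0.2]
opening: 0.0758
```

Run:
```python
from h import *
delta([.563,-.122,.039],tool(5,55,180),True)
from plant import cams
s=cams.snapshot("side");cv2.imwrite("pics/side2.png",s["frame"][:,:,::-1])
s=cams.snapshot("top");cv2.imwrite("pics/top2.png",s["frame"][:,:,::-1])
```

```text
t 8.2 tcp [ 0.578  -0.1219  0.1435] rpy [ 179.8   54.9 -175.3] j [-26.9   5.8 -32.3 -86.9 -25.6  16.1] F [-0.   0.6 -0.2] open 0.0758
shift cm [9.41 0.09 6.68] turn [-0.001 -0.001 -0.003]  tgt tcp [ 0.5785 -0.1206  0.0281]
```

View pics/side2.png

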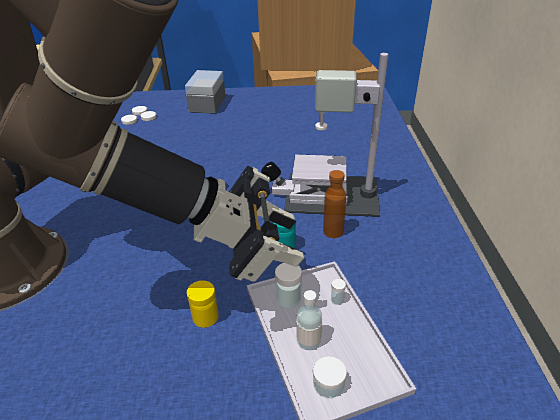

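View pics/top2.png

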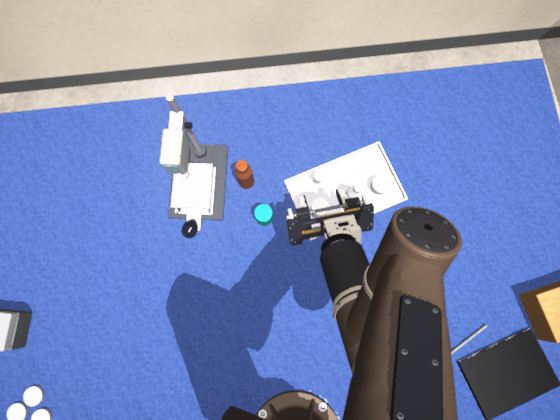

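Request:
move_arm([
  [7.6,1,0.1,0.7,0,0,0],
  [7.6,2,0.1,1.4,0,0,0],
  [7.6,3.2,0.1,2.3,0,0,0],
  [7.6,4.4,0.1,3.1,0,0,0],
  [7.6,5.6,0.1,4.0,0,0,0],
  [7.6,6.5,0.1,4.6,0,0,0],
  [7.6,7.0,0.1,5.0,0,0,0],
  [7.6,7.0,0.1,5.0,0,0,0],
])

```text
clock: 9.3
tool_pos: [0.5781, -0.1208, 0.0566]
orientation: [179.7, 54.9, -175.5]
force: [-0.4, 0.2, -0.6]
opening: 0.0761
```

Run:
```python
from h import *
delta([.563,-.122,.039],tool(5,55,180),True)
from plant import cams
s=cams.snapshot("side");cv2.imwrite("pics/side3.png",cv2.resize(s["frame"][180:340,150:360,::-1],None,fx=3.5,fy=3.5,interpolation=cv2.INTER_CUBIC))
```

```text
t 9.3 tcp [ 0.5781 -0.1208  0.0566] rpy [ 179.7   54.9 -175.5] j [ -39.6   20.2  -37.4 -107.8  -37.    51.1] F [-0.4  0.2 -0.6] open 0.0761
shift cm [ 2.31 -0.    1.67] turn [-0.001 -0.002 -0.005]  tgt tcp [ 0.5785 -0.1206  0.0281]
```

View pics/side3.png

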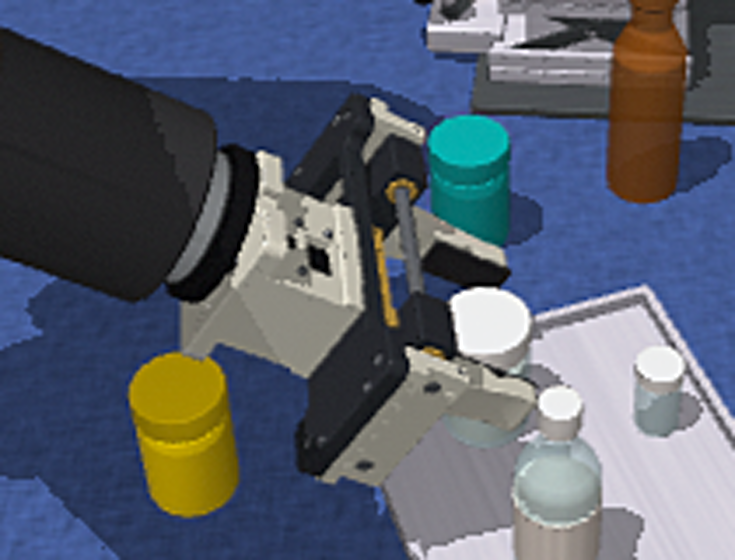

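Request:
move_arm([
  [7.6,0.5,0,0.35,0,0,0],
  [7.6,1.0,0,0.7,0,0,0],
  [7.6,1.5,0,1.1,0,0,0],
  [7.6,1.9,0,1.4,0,0,0],
  [7.6,2.1,0,1.5,0,0,0],
  [7.6,2.1,0,1.5,0,0,0],
  [7.6,2.1,0,1.5,0,0,0],
  [7.6,2.1,0,1.5,0,0,0],
])

```text
clock: 10.35
tool_pos: [0.5788, -0.1203, 0.032]
orientation: [179.8, 55.0, -175.3]
force: [0.7, -0.9, -0.9]
opening: 0.0762
```

Run:
```python
from h import *
delta([.563,-.122,.042],tool(5,55,180),True)
from plant import cams
s=cams.snapshot("side");cv2.imwrite("pics/side4.png",cv2.resize(s["frame"][180:340,150:360,::-1],None,fx=3.5,fy=3.5,interpolation=cv2.INTER_CUBIC))
s=cams.snapshot("top");cv2.imwrite("pics/top4.png",cv2.resize(s["frame"][140:300,250:460,::-1],None,fx=3.5,fy=3.5,interpolation=cv2.INTER_CUBIC))
```

```text
t 10.35 tcp [ 0.5788 -0.1203  0.032 ] rpy [ 179.8   55.  -175.3] j [ -42.3   25.1  -38.9 -112.5  -40.6   60.3] F [ 0.7 -0.9 -0.9] open 0.0762
shift cm [ 0.09 -0.03  0.03] turn [-0.001 -0.001 -0.003]  tgt tcp [ 0.5785 -0.1206  0.0311]
```

View pics/side4.png

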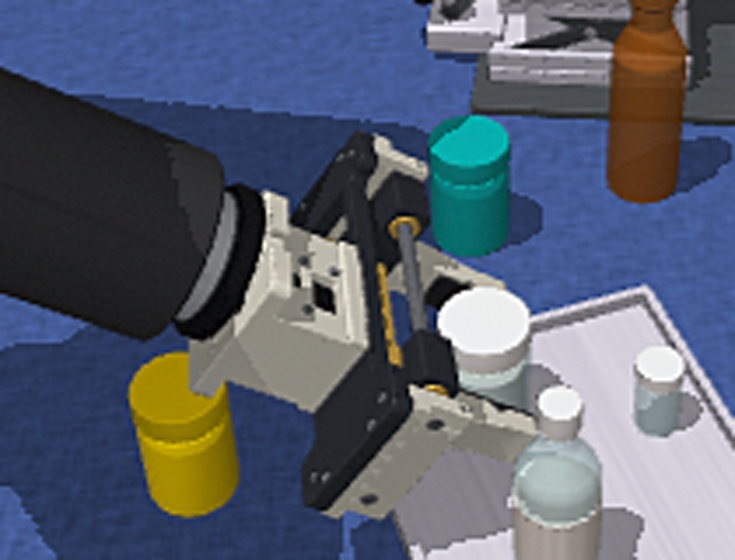

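View pics/top4.png

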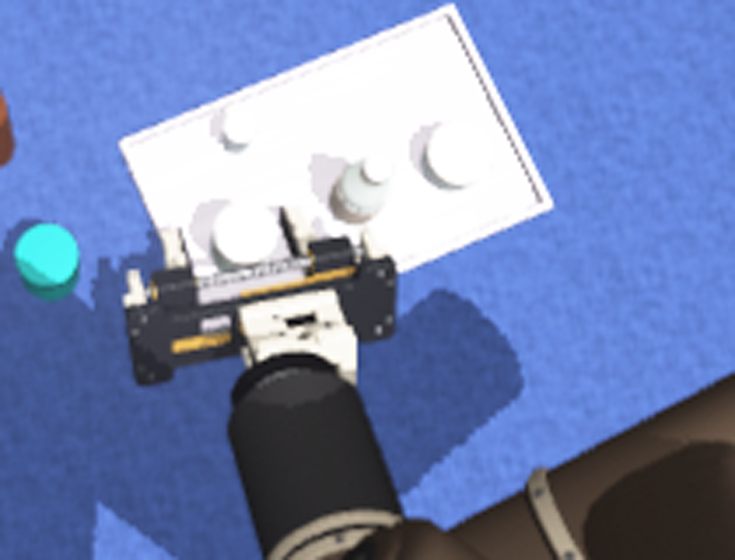

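Jar lid sits between the fingers (side crop (485,325), top crop (243,233)) and the yellow jar hasn't moved. Closing.

Request:
move_arm([
  [4.0,0,0,0,0,0,0],
  [4.0,0,0,0,0,0,0],
  [4.0,0,0,0,0,0,0],
  [4.0,0,0,0,0,0,0],
  [4.0,0,0,0,0,0,0],
  [4.0,0,0,0,0,0,0],
  [4.0,0,0,0,0,0,0],
  [4.0,0,0,0,0,0,0],
])

```text
clock: 11.45
tool_pos: [0.5787, -0.1203, 0.0318]
orientation: [179.8, 55.0, -175.3]
force: [0.9, -1.7, 0.2]
opening: 0.0453
```

Run:
```python
from h import *
delta([.563,-.122,.155],tool(5,55,180),True)
```

```text
t 11.45 tcp [ 0.5787 -0.1203  0.0318] rpy [ 179.8   55.  -175.3] j [ -42.3   25.2  -38.9 -112.5  -40.6   60.3] F [ 0.9 -1.7  0.2] open 0.0453
shift cm [-9.18 -0.01 -6.47] turn [-0.001 -0.001 -0.003]  tgt tcp [ 0.5785 -0.1206  0.1441]
```

Request:
move_arm([
  [4.0,-0.4,0,-0.3,0,0,0],
  [4.0,-1.4,0,-1.0,0,0,0],
  [4.0,-2.8,0,-2.0,0,0,0],
  [4.0,-4.4,0,-3.1,0,0,0],
  [4.0,-6.0,0,-4.2,0,0,0],
  [4.0,-7.6,0,-5.3,0,0,0],
  [4.0,-8.7,0,-6.1,0,0,0],
  [4.0,-9.2,0,-6.5,0,0,0],
])

```text
clock: 12.45
tool_pos: [0.578, -0.1199, 0.1456]
orientation: [179.9, 55.0, -175.2]
force: [0.0, 1.0, -2.8]
opening: 0.0449
```

Run:
```python
from h import *
delta([.57,-.10,.20],tool(40,55,180),True)
from plant import cams
s=cams.snapshot("side");cv2.imwrite("pics/side5.png",s["frame"][:,:,::-1])
```

```text
t 12.45 tcp [ 0.578  -0.1199  0.1456] rpy [ 179.9   55.  -175.2] j [-26.4   5.5 -32.3 -86.6 -25.3  15.5] F [ 0.   1.  -2.8] open 0.0449
shift cm [-3.93  2.95 -1.96] turn [-0.501  0.    -0.352]  tgt tcp [ 0.5819 -0.09    0.1891]
```

View pics/side5.png

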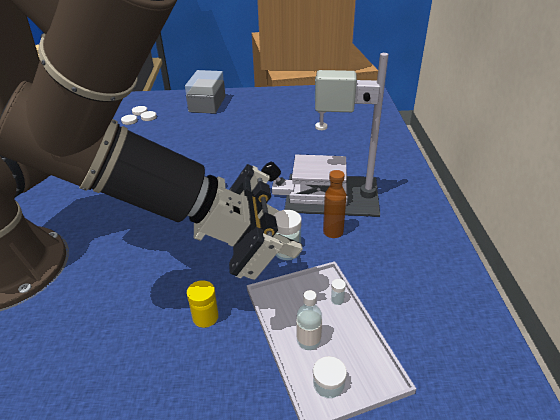

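Request:
move_arm([
  [4.0,-0.3,0.2,-0.15,-0.03,0,-0.021],
  [4.0,-0.9,0.7,-0.45,-0.1,0,-0.07],
  [4.0,-1.6,1.2,-0.8,-0.19,0,-0.134],
  [4.0,-2.3,1.7,-1.15,-0.28,0,-0.197],
  [4.0,-2.9,2.2,-1.5,-0.36,0,-0.253],
  [4.0,-3.5,2.6,-1.75,-0.43,0,-0.302],
  [4.0,-3.9,2.95,-1.95,-0.48,0,-0.337],
  [4.0,-3.9,2.95,-1.95,-0.501,0,-0.352],
])

```text
clock: 13.5
tool_pos: [0.5821, -0.0906, 0.1872]
orientation: [179.8, 55.0, -140.1]
force: [-0.6, 0.0, -2.6]
opening: 0.0455
```

Run:
```python
from h import *
delta([.585,.05,.20],tool(40,55,180),True)
delta([.594,.198,.20],tool(40,55,180),True)
```

```text
t 13.5 tcp [ 0.5821 -0.0906  0.1872] rpy [ 179.8   55.  -140.1] j [-29.7  12.4 -17.6 -65.2 -57.9  16.1] F [-0.6  0.  -2.6] open 0.0455
shift cm [-6.34 10.58  8.76] turn [ 0.001 -0.    -0.001]  tgt tcp [0.5969 0.06   0.1891]
t 13.5 tcp [ 0.5821 -0.0906  0.1872] rpy [ 179.8   55.  -140.1] j [-29.7  12.4 -17.6 -65.2 -57.9  16.1] F [-0.6  0.  -2.6] open 0.0455
shift cm [-12.18  21.34  17.13] turn [ 0.001 -0.    -0.001]  tgt tcp [0.6059 0.208  0.1891]
```

Request:
move_arm([
  [4.0,-0.5,0.9,0.7,0,0,0],
  [4.0,-2.0,3.5,2.8,0,0,0],
  [4.0,-4.2,7.4,5.9,0,0,0],
  [4.0,-6.6,11.5,9.2,0,0,0],
  [4.0,-8.9,15.5,12.5,0,0,0],
  [4.0,-10.8,18.9,15.2,0,0,0],
  [4.0,-11.9,20.8,16.7,0,0,0],
  [4.0,-12.2,21.3,17.1,0,0,0],
])

```text
clock: 14.5
tool_pos: [0.6049, 0.2099, 0.1895]
orientation: [179.8, 55.0, -140.1]
force: [-0.8, 0.1, -2.5]
opening: 0.045
```

Run:
```python
from h import *
delta([.594,.198,.137],tool(28,55,180),True)
from plant import cams
s=cams.snapshot("side");cv2.imwrite("pics/side6.png",s["frame"][:,:,::-1])
s=cams.snapshot("top");cv2.imwrite("pics/top6.png",s["frame"][:,:,::-1])
```

```text
t 14.5 tcp [0.6049 0.2099 0.1895] rpy [ 179.8   55.  -140.1] j [ 11.1   5.3 -25.1 -71.6 -24.8  -2.6] F [-0.8  0.1 -2.5] open 0.045
shift cm [ 5.24 -0.55  3.57] turn [ 0.174 -0.     0.119]  tgt tcp [0.6077 0.2053 0.1261]
```

View pics/side6.png

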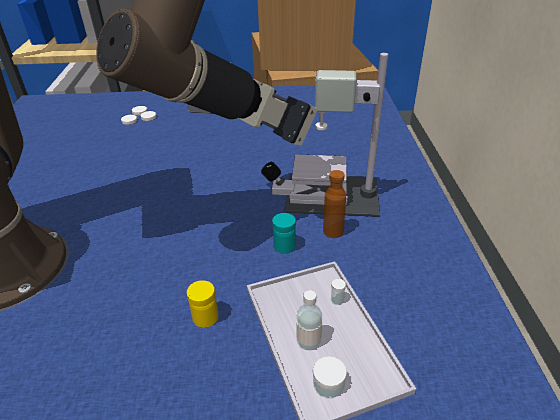

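View pics/top6.png

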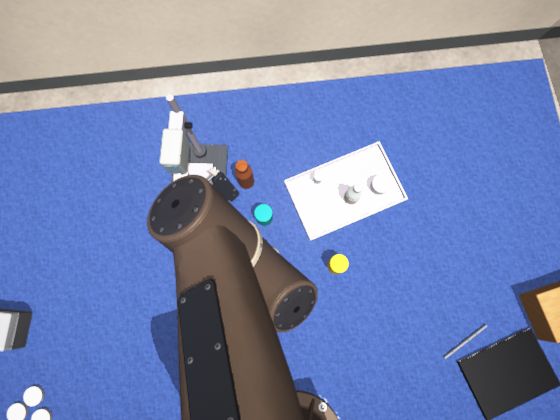

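Request:
move_arm([
  [4.0,0.4,0,0.25,0.015,0,0.01],
  [4.0,1.3,-0.1,0.9,0.045,0,0.03],
  [4.0,2.3,-0.2,1.6,0.08,0,0.054],
  [4.0,3.3,-0.3,2.3,0.11,0,0.075],
  [4.0,4.2,-0.45,2.9,0.14,0,0.095],
  [4.0,4.9,-0.5,3.35,0.16,0,0.11],
  [4.0,5.2,-0.55,3.55,0.174,0,0.119],
  [4.0,5.2,-0.55,3.55,0.174,0,0.119],
])

```text
clock: 15.6
tool_pos: [0.6094, 0.2009, 0.1256]
orientation: [-179.9, 54.9, -152.3]
force: [0.4, -0.3, -1.7]
opening: 0.0454
```

Run:
```python
from h import *
delta([.6543,.1976,.1235],tool(20,55,180),True)
from plant import cams
s=cams.snapshot("side");cv2.imwrite("pics/side7.png",cv2.resize(s["frame"][60:220,200:400,::-1],None,fx=3.5,fy=3.5,interpolation=cv2.INTER_CUBIC))
```

```text
t 15.6 tcp [0.6094 0.2009 0.1256] rpy [-179.9   54.9 -152.3] j [   4.1   10.8  -30.2 -100.1  -19.4   24.8] F [ 0.4 -0.3 -1.7] open 0.0454
shift cm [-2.02 -2.59  5.14] turn [ 0.109 -0.002  0.077]  tgt tcp [0.6689 0.2029 0.1126]
```

View pics/side7.png

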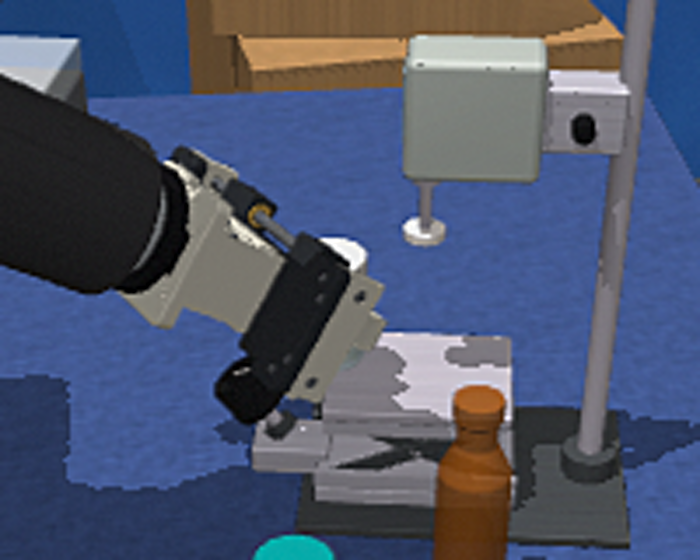

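Request:
move_arm([
  [4.0,-0.1,-0.15,0.3,0.006,0,0.004],
  [4.0,-0.4,-0.5,1.0,0.022,0,0.015],
  [4.0,-0.7,-0.95,1.9,0.04,0,0.029],
  [4.0,-1.1,-1.4,2.8,0.06,0,0.042],
  [4.0,-1.45,-1.85,3.7,0.078,0,0.055],
  [4.0,-1.75,-2.25,4.5,0.095,0,0.067],
  [4.0,-1.95,-2.5,5.0,0.105,0,0.074],
  [4.0,-2.0,-2.6,5.1,0.109,0,0.077],
])

```text
clock: 16.65
tool_pos: [0.669, 0.2047, 0.1136]
orientation: [-180.0, 55.0, -159.8]
force: [0.4, -0.0, -2.7]
opening: 0.0453
```

Run:
```python
from h import *
delta([.6543,.1976,.1200],tool(20,55,180),True)
from plant import cams
s=cams.snapshot("side");np.savez("side8.npz",**s);cv2.imwrite("pics/side8.png",cv2.resize(s["frame"][60:220,240:400,::-1],None,fx=3.5,fy=3.5,interpolation=cv2.INTER_CUBIC))
```

```text
t 16.65 tcp [0.669  0.2047 0.1136] rpy [-180.    55.  -159.8] j [   1.8   16.2  -27.9 -116.7  -16.8   38.5] F [ 0.4 -0.  -2.7] open 0.0453
shift cm [ 0.4  -0.17  0.2 ] turn [ 0.002 -0.     0.002]  tgt tcp [0.6689 0.2029 0.1091]
```

View pics/side8.png

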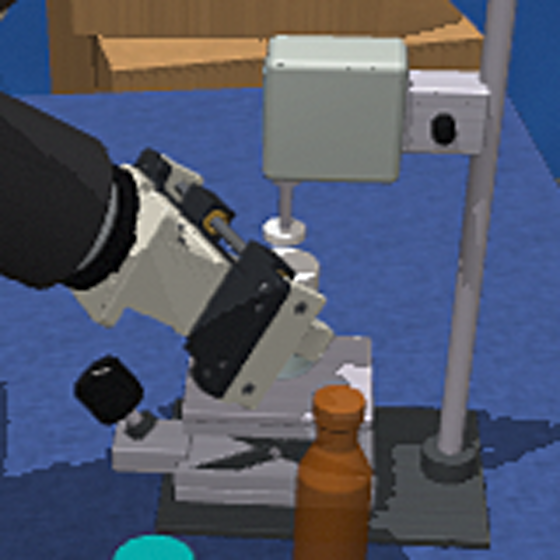

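Request:
move_arm([
  [4.0,0.0,-0.17,0.0,0,0,0],
  [4.0,0.1,-0.17,0.07,0,0,0],
  [4.0,0.15,-0.17,0.1,0,0,0],
  [4.0,0.2,-0.17,0.13,0,0,0],
  [4.0,0.25,-0.17,0.17,0,0,0],
  [4.0,0.28,-0.17,0.2,0,0,0],
  [4.0,0.3,-0.17,0.21,0,0,0],
  [4.0,0.3,-0.17,0.21,0,0,0],
])

```text
clock: 17.7
tool_pos: [0.6693, 0.2031, 0.1102]
orientation: [-180.0, 55.0, -159.8]
force: [0.2, 0.1, -2.1]
opening: 0.0452
```

Run:
```python
from h import *
delta([.6543,.1976,.1200],tool(20,55,180),True)
for z in(.154,.158): print(proj("side",[.6543+.0235,.1976,z]),proj("side",[.6543,.1976+.0235,z]))
```

```text
t 17.7 tcp [0.6693 0.2031 0.1102] rpy [-180.    55.  -159.8] j [   1.    16.7  -28.4 -117.9  -17.8   40.5] F [ 0.2  0.1 -2.1] open 0.0452
shift cm [ 0.11 -0.    0.03] turn [0.003 0.    0.002]  tgt tcp [0.6689 0.2029 0.1091]
[331.27748648 138.1618817 ] [319.36120983 133.40037472]
[331.36237898 136.53885893] [319.41592355 131.79385641]
```

Request:
move_arm([
  [4.0,0.04,0,0.03,0,0,0],
  [4.0,0.06,0,0.045,0,0,0],
  [4.0,0.08,0,0.055,0,0,0],
  [4.0,0.1,0,0.07,0,0,0],
  [4.0,0.12,0,0.085,0,0,0],
  [4.0,0.13,0,0.09,0,0,0],
  [4.0,0.13,0,0.09,0,0,0],
  [4.0,0.13,0,0.09,0,0,0],
])

```text
clock: 18.7
tool_pos: [0.6693, 0.2031, 0.1087]
orientation: [-180.0, 55.0, -159.8]
force: [-0.6, -0.1, -3.1]
opening: 0.0457
```

Run:
```python
from h import *
delta([.6543,.1976,.1200],tool(20,55,180),True)
from plant import cams
s=cams.snapshot("side");np.savez("side9.npz",**s);cv2.imwrite("pics/side9.png",cv2.resize(s["frame"][100:180,280:360,::-1],None,fx=7,fy=7,interpolation=cv2.INTER_CUBIC))
```

```text
t 18.7 tcp [0.6693 0.2031 0.1087] rpy [-180.    55.  -159.8] j [   0.7   16.9  -28.6 -118.6  -18.2   41.4] F [-0.6 -0.1 -3.1] open 0.0457
shift cm [-0.01 -0.01 -0.06] turn [0.003 0.    0.002]  tgt tcp [0.6689 0.2029 0.1091]
```

View pics/side9.png

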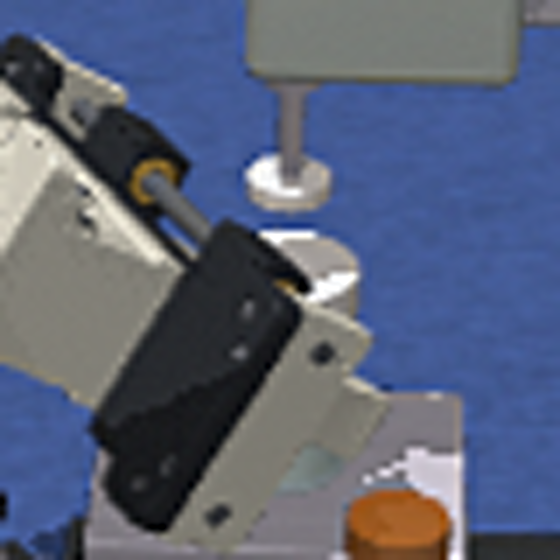

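Request:
move_arm([
  [4.0,0.04,0,0.03,0,0,0],
  [4.0,0.06,0,0.045,0,0,0],
  [4.0,0.08,0,0.055,0,0,0],
  [4.0,0.1,0,0.07,0,0,0],
  [4.0,0.12,0,0.085,0,0,0],
  [4.0,0.13,0,0.09,0,0,0],
  [4.0,0.13,0,0.09,0,0,0],
  [4.0,0.13,0,0.09,0,0,0],
])

```text
clock: 19.75
tool_pos: [0.6694, 0.2031, 0.1072]
orientation: [-179.9, 55.0, -159.8]
force: [-1.0, -0.5, -1.1]
opening: 0.0455
```

Request:
move_arm([
  [4.0,0.03,0,0.02,0,0,0],
  [4.0,0.05,0,0.035,0,0,0],
  [4.0,0.07,0,0.05,0,0,0],
  [4.0,0.09,0,0.063,0,0,0],
  [4.0,0.1,0,0.07,0,0,0],
  [4.0,0.1,0,0.07,0,0,0],
  [4.0,0.1,0,0.07,0,0,0],
  [4.0,0.1,0,0.07,0,0,0],
])

```text
clock: 20.75
tool_pos: [0.6696, 0.2032, 0.1062]
orientation: [-180.0, 55.0, -159.8]
force: [-2.6, -1.0, 3.6]
opening: 0.0454
```

Request:
move_arm([
  [5.0,0,0,0,0,0,0],
  [5.5,0,0,0,0,0,0],
  [6.0,0,0,0,0,0,0],
  [6.6,0,0,0,0,0,0],
  [7.0,0,0,0,0,0,0],
  [7.2,0,0,0,0,0,0],
  [7.2,0,0,0,0,0,0],
  [7.2,0,0,0,0,0,0],
])

```text
clock: 21.75
tool_pos: [0.6693, 0.2031, 0.1059]
orientation: [-180.0, 55.0, -159.8]
force: [0.1, 0.1, 0.3]
opening: 0.072
```

Run:
```python
from path import *
from h import delta
import h
o,p,R=cur()
delta([.65,.2,.12])
z=R.apply([0,0,1]);print(z)
q=np.array(o["joint_pos"])
# retreat then knob grip feasibility
q1=run(q,[(p-.10*z,R,0)])
yaw=-8.1;sx=np.array([np.cos(np.radians(yaw)),np.sin(np.radians(yaw)),0])
ax=np.cos(.65)*np.array([0,0,1])-np.sin(.65)*sx
K=np.array([.6543,.1976,0])-.114*sx+[0,0,.064];print("knob",K,"axis",ax)
from h import tool
for sp in range(-180,180,30):
    Rk=tool(yaw,37.2,sp)
    S=ik(K+Rk.apply([0,0,.019])-0*ax,Rk,10,seed=1)
    for s in S: print(sp,s.round(0))
```

```text
t 21.75 tcp [0.6693 0.2031 0.1059] rpy [-180.    55.  -159.8] j [ 1.000e-01  1.740e+01 -2.900e+01 -1.199e+02 -1.890e+01  4.310e+01] F [0.1 0.1 0.3] open 0.072
shift cm [-0.05  0.37 -2.38] turn [0. 0. 0.]  tgt tcp [0.65 0.2  0.12]
[ 0.76892973  0.28275881 -0.57340607]
[0.592 0.175 0.163] q [ 15.5   3.5 -31.3 -86.2  -3.9  -1.1] maxstep 8.4 err 0.0 turn 0.0
knob [0.5414373  0.21366274 0.064     ] axis [-0.59914886  0.08527151  0.7960838 ]
```

```bash
cat > s4.py <<'E'
from path import *
yaw=-8.1;sx=np.array([np.cos(np.radians(yaw)),np.sin(np.radians(yaw)),0])
K=np.array([.6543,.1976,0])-.114*sx+[0,0,.064]
def axis(lean,dh=0):
    return tool(yaw+dh,lean,0).apply([0,0,1])
def ik5(X,z,n=80,seed=0):
    rng=np.random.default_rng(seed);sol=[]
    def f(q):
        q=np.r_[q,0];p,R=fk2(q,P0);return np.r_[(p-X)*10,(R.apply([0,0,1])-z)*3]
    for i in range(n):
        x=rng.uniform(LO,HI)[:5];x[0]=rng.uniform(-90,120);x[1]=rng.uniform(-40,60)
        s=least_squares(f,x,bounds=(LO[:5],HI[:5]),x_scale=30,max_nfev=80)
        if s.cost<1e-6 and not any(np.abs(s.x-t).max()<4 for t in sol): sol.append(s.x)
    return sol
if __name__=="__main__":
    for lean,dh in((37.2,0),(37.2,15),(32,0),(30,10),(25,0)):
        z=axis(lean,dh)
        for off in(0,.06):
            for s in ik5(K+(.019-off)*z,z): print(lean,dh,off,s.round(0))
E
python3 s4.py
```

```text
25 0 0.06 [ 42.   8. -58.  70. -20.]
```

```bash
cat > s5.py <<'E'
from s4 import *
def solve5(X,z,lim=True):
    a,d1,a2,d4,_,L,y0,by,_=P0
    e1=np.cross(z,[0,0,1]);e1/=np.linalg.norm(e1);e2=np.cross(z,e1)
    out=[];prev=None
    for ph in np.arange(0,360.5,.5):
        y5=np.cos(np.radians(ph))*e1+np.sin(np.radians(ph))*e2
        W=X-L*z-by*y5
        r=np.hypot(W[0],W[1]);az=np.arctan2(W[1],W[0]);h=W[2]-d1
        D=np.hypot(r,h)
        if D>a2+d4 or D<abs(a2-d4): prev=None;continue
        al=np.arctan2(h,r);be=np.arccos((a2*a2+D*D-d4*d4)/(2*a2*D))
        up=al+be # upper arm elevation
        q2=90-np.degrees(up)
        E=np.array([a2*np.cos(up),a2*np.sin(up)]);F=np.array([r,h])-E
        el=np.arctan2(F[1],F[0]);fd=np.array([np.cos(el)*np.cos(az),np.cos(el)*np.sin(az),np.sin(el)])
        g=fd@y5
        phi=-np.degrees(el);q3=q2-phi
        # wrist
        R3=Rn.from_euler("z",np.degrees(az),degrees=True)*Rn.from_euler("y",phi,degrees=True)
        yl=R3.inv().apply(y5); q4=-np.degrees(np.arctan2(yl[2],yl[1]))
        zl=(R3*Rn.from_euler("x",-q4,degrees=True)).inv().apply(z); q5=np.degrees(np.arctan2(zl[2],zl[0]))
        q=np.array([np.degrees(az),q2,q3,q4,q5])
        if prev is not None and prev*g<=0: out.append(q)
        prev=g
    return [q for q in out if not lim or ((q>LO[:5]-.5)&(q<HI[:5]+.5)).all()],out
if __name__=="__main__":
    for lean,dh in((37.2,0),(37.2,10),(33,0)):
        z=axis(lean,dh)
        ok,al=solve5(K+.019*z,z)
        print(lean,dh,[q.round(0) for q in ok],"| all",[q.round(0) for q in al])
    z=axis(55,28)
    print([q.round(0) for q in solve5(np.array([.669,.203,.106]),z)[0]])
E
python3 s5.py
```

```text
37.2 0 [] | all [array([ 14.,  16., -60., 148., -25.]), array([  21.,   15.,  -28., -127.,   21.])]
37.2 10 [] | all [array([  3.,  15., -54., 177., -16.]), array([  13.,   14.,  -33., -134.,    9.])]
33 0 [] | all [array([ 15.,  15., -59., 141., -20.]), array([  15.,   15.,  -30., -139.,   19.])]
[array([  -0.,   18.,  -30., -122.,  -20.])]
```

```bash
cat > s6.py <<'E'
from s5 import *
from multiprocessing import Pool
def job(a):
    lean,dh=a;z=axis(lean,dh);ang=np.degrees(np.arccos(np.clip(z@axis(37.2,0),-1,1)))
    r=[]
    for off in(0,.06):
        ok,_=solve5(K+(.019-off)*z,z);r.append([q.round(0).tolist() for q in ok])
    return round(ang,1),lean,dh,r
if __name__=="__main__":
    A=[(l,d) for l in range(17,62,4) for d in range(-40,48,8)]
    with Pool() as p: R=p.map(job,A)
    R=[r for r in R if r[3][0]]
    R.sort(key=lambda r:r[0])
    for r in R[:25]: print(r)
E
python3 s6.py
```

```text
(np.float64(10.8), 41, 16, [[[0.0, 16.0, -49.0, -162.0, -16.0]], []])
(np.float64(11.9), 29, -16, [[[37.0, 17.0, -58.0, 90.0, -25.0]], [[50.0, 11.0, -56.0, 64.0, -31.0]]])
(np.float64(12.9), 25, -8, [[[32.0, 15.0, -58.0, 92.0, -18.0]], [[47.0, 9.0, -55.0, 60.0, -26.0]]])
(np.float64(13.0), 45, 16, [[[-1.0, 18.0, -54.0, -166.0, -27.0]], [[-0.0, 7.0, -52.0, -157.0, -15.0]]])
(np.float64(14.3), 33, -24, [[[43.0, 19.0, -57.0, 82.0, -32.0]], [[54.0, 14.0, -54.0, 62.0, -38.0]]])
(np.float64(14.4), 37, -24, [[[43.0, 20.0, -58.0, 88.0, -36.0]], [[55.0, 15.0, -56.0, 69.0, -40.0]]])
(np.float64(14.6), 25, -16, [[[40.0, 17.0, -56.0, 76.0, -23.0]], [[51.0, 11.0, -52.0, 52.0, -31.0]]])
(np.float64(15.3), 29, -24, [[[44.0, 18.0, -55.0, 73.0, -29.0]], [[54.0, 14.0, -51.0, 55.0, -36.0]]])
(np.float64(16.0), 49, 16, [[[-2.0, 21.0, -58.0, -168.0, -38.0]], []])
(np.float64(16.2), 21, 0, [[[32.0, 15.0, -57.0, 82.0, -14.0]], [[47.0, 9.0, -52.0, 47.0, -24.0]]])
(np.float64(16.6), 21, -8, [[[39.0, 16.0, -55.0, 68.0, -18.0]], [[50.0, 10.0, -50.0, 43.0, -28.0]]])
(np.float64(17.2), 25, -24, [[[45.0, 18.0, -5
[... 647 characters left out ...]
4(20.0), 49, 24, [[[-5.0, 19.0, -50.0, -149.0, -30.0]], [[-1.0, 7.0, -47.0, -134.0, -18.0]]])
(np.float64(20.2), 17, 0, [[[43.0, 16.0, -51.0, 47.0, -18.0]], [[49.0, 10.0, -45.0, 31.0, -29.0]]])
(np.float64(20.2), 25, -32, [[[49.0, 20.0, -48.0, 52.0, -32.0]], [[55.0, 15.0, -44.0, 40.0, -41.0]]])
(np.float64(20.4), 41, -32, [[[50.0, 23.0, -55.0, 76.0, -42.0]], [[60.0, 19.0, -52.0, 62.0, -47.0]]])
(np.float64(20.5), 17, -8, [[[45.0, 17.0, -49.0, 43.0, -22.0]], [[50.0, 11.0, -44.0, 31.0, -32.0]]])
(np.float64(20.5), 17, 8, [[[41.0, 15.0, -52.0, 49.0, -15.0]], [[48.0, 10.0, -46.0, 29.0, -26.0]]])
(np.float64(21.3), 17, -16, [[[46.0, 18.0, -47.0, 40.0, -25.0]], [[51.0, 13.0, -42.0, 30.0, -35.0]]])
```

```bash
cat > s7.py <<'E'
from s5 import *
A=-axis(37.24,0)
U=np.array([0,0,1])-A[2]*A;U/=np.linalg.norm(U);V=np.cross(A,U)
def zt(c,ps):
    c,ps=np.radians(c),np.radians(ps);return -(np.cos(c)*A+np.sin(c)*(np.cos(ps)*U+np.sin(ps)*V))
def Rt(c,ps,flip=1):
    z=zt(c,ps);y=np.cross(A,z);y/=np.linalg.norm(y);y*=flip;return Rn.from_matrix(np.stack([np.cross(y,z),y,z],1))
def q6of(q5,R):
    _,R0=fk2(np.r_[q5,0],P0);rv=(R0.inv()*R).as_rotvec();return -0+np.degrees(rv[2]),np.degrees(np.hypot(rv[0],rv[1]))
def full(X,c,ps,flip):
    R=Rt(c,ps,flip);r=[]
    for q in solve5(X,R.apply([0,0,1]))[0]:
        a,b=q6of(q,R)
        # sign of j6: test
        for s in(a,-a):
            if np.degrees((fk2(np.r_[q,s],P0)[1].inv()*R).magnitude())<2 and abs(s)<173: r.append(np.r_[q,s])
    return r
if __name__=="__main__":
    print("A",A,"U",U,"V",V)
    for c in(14,17,20):
        for ps in range(-180,180,15):
            R=Rt(c,ps)
            q=full(K+.002*A+R.apply([0,0,.019]),c,ps,1);q2=full(K+.002*A+R.apply([0,0,.019]),c,ps,-1)
            if q or q2: print(c,ps,[x.round(0).tolist() for x in q],[x.round(0).tolist() for x in q2])
E
python3 s7.py
```

```text
A [-0.59911782  0.08526709  0.79610763] U [ 0.78816539 -0.11217255  0.60515505] V [ 1.40901232e-01  9.90023658e-01 -1.38777878e-17]
14 -120 [[-2.0, 18.0, -53.0, -164.0, -27.0, 130.0]] [[-2.0, 18.0, -53.0, -164.0, -27.0, -50.0]]
14 -105 [[1.0, 15.0, -44.0, -146.0, -13.0, 124.0]] [[1.0, 15.0, -44.0, -146.0, -13.0, -56.0]]
14 15 [[35.0, 15.0, -57.0, 83.0, -19.0, -20.0]] [[35.0, 15.0, -57.0, 83.0, -19.0, 160.0]]
14 30 [[39.0, 16.0, -56.0, 78.0, -24.0, -5.0]] []
14 45 [[42.0, 18.0, -56.0, 78.0, -28.0, 7.0]] [[42.0, 18.0, -56.0, 78.0, -28.0, -173.0]]
14 60 [[43.0, 19.0, -57.0, 81.0, -31.0, 17.0]] [[43.0, 19.0, -57.0, 81.0, -31.0, -163.0]]
14 75 [[43.0, 19.0, -58.0, 87.0, -34.0, 26.0]] [[43.0, 19.0, -58.0, 87.0, -34.0, -154.0]]
17 -120 [[-3.0, 19.0, -53.0, -157.0, -30.0, 126.0]] [[-3.0, 19.0, -53.0, -157.0, -30.0, -54.0]]
17 -105 [[3.0, 15.0, -40.0, -134.0, -13.0, 111.0]] [[3.0, 15.0, -40.0, -134.0, -13.0, -69.0]]
17 0 [[35.0, 15.0, -56.0, 74.0, -14.0, -25.0]] [[35.0, 15.0, -56.0, 74.0, -14.0, 155.0]]
17 15 [[42.0, 16.0, -54.0, 63.0, -21.0, -6.0]] []
17 30 [[45.0, 17.0, -53.0, 62.0, -26.0, 
[... 586 characters left out ...]
 73.0, -8.0, -34.0]] [[32.0, 14.0, -57.0, 73.0, -8.0, 146.0]]
20 0 [[43.0, 16.0, -51.0, 48.0, -18.0, -6.0]] []
20 15 [[46.0, 17.0, -49.0, 46.0, -24.0, 7.0]] []
20 30 [[48.0, 19.0, -48.0, 49.0, -29.0, 16.0]] [[48.0, 19.0, -48.0, 49.0, -29.0, -164.0]]
20 45 [[49.0, 20.0, -49.0, 54.0, -33.0, 24.0]] [[49.0, 20.0, -49.0, 54.0, -33.0, -156.0]]
20 60 [[50.0, 21.0, -51.0, 61.0, -37.0, 30.0]] [[50.0, 21.0, -51.0, 61.0, -37.0, -150.0]]
20 75 [[51.0, 22.0, -53.0, 69.0, -40.0, 36.0]] [[51.0, 22.0, -53.0, 69.0, -40.0, -144.0]]
20 90 [[50.0, 23.0, -56.0, 78.0, -43.0, 41.0]] [[50.0, 23.0, -56.0, 78.0, -43.0, -139.0]]
20 105 [[48.0, 24.0, -59.0, 89.0, -46.0, 46.0]] [[48.0, 24.0, -59.0, 89.0, -46.0, -134.0]]
```

Run:
```python
from s7 import *
from h import *
for n,c in {"L near":(67,410),"L far":(80,393)}.items():
    for z in(.02,.03,.04):
        p=plane("side",c[0]/3+249.6,c[1]/3+49.6,z);d=p[:2]-[.6543,.1976];cx=np.array([np.cos(np.radians(-8.1)),np.sin(np.radians(-8.1))]);print(n,z,p.round(3),"stand",(d@cx).round(3),(d@np.array([-cx[1],cx[0]])).round(3))
# top view: bracket end (240,455)/(160,340) in cC
for c in((240,455),(245,350),(160,345)):
    p=plane("top",c[0]/6+159.6,c[1]/6+154.6,.035);d=p[:2]-[.6543,.1976];print(c,p.round(3),(d@cx).round(3),(d@np.array([-cx[1],cx[0]])).round(3))
for ps in(85,40,0):
    R=Rt(18,ps);G=K+.005*A;print(ps,"z",R.apply([0,0,1]).round(2),"y",R.apply([0,1,0]).round(2))
    for s in(-1,1):
        T=G+R.apply([0,s*.046,.019]);d=T[:2]-[.6543,.1976];print("  tip outer",T.round(3),"stand",(d@cx).round(3),(d@np.array([-cx[1],cx[0]])).round(3))
```

```text
L near 0.02 [0.544 0.216 0.02 ] stand -0.112 0.003
L near 0.03 [0.544 0.202 0.03 ] stand -0.11 -0.011
L near 0.04 [0.544 0.188 0.04 ] stand -0.108 -0.026
L far 0.02 [0.555 0.239 0.02 ] stand -0.104 0.027
L far 0.03 [0.555 0.225 0.03 ] stand -0.102 0.013
L far 0.04 [0.555 0.21  0.04 ] stand -0.1 -0.002
(240, 455) [0.541 0.193 0.035] -0.112 -0.02
(245, 350) [0.587 0.188 0.035] -0.065 -0.019
(160, 345) [0.594 0.225 0.035] -0.064 0.019
85 z [ 0.51 -0.38 -0.77] y [ 0.77 -0.2   0.6 ]
  tip outer [0.512 0.216 0.026] stand -0.143 -0.002
  tip outer [0.584 0.198 0.081] stand -0.07 -0.01
40 z [ 0.36 -0.25 -0.9 ] y [ 0.4  -0.83  0.39]
  tip outer [0.527 0.248 0.033] stand -0.133 0.031
  tip outer [0.564 0.171 0.069] stand -0.086 -0.039
0 z [ 0.33 -0.05 -0.94] y [-0.14 -0.99  0.  ]
  tip outer [0.551 0.259 0.05 ] stand -0.111 0.046
  tip outer [0.538 0.168 0.05 ] stand -0.111 -0.046
```

Run:
```python
from s7 import *
from h import tool,cur
o,p,R=cur();q=np.array(o["joint_pos"]);z=R.apply([0,0,1])
T=lambda h,t=55:tool(h,t,180)
G=K+.005*A
def kp(ps,out,c=18):
    R=Rt(c,ps);return (G-out*R.apply([0,0,1]),R,1)
W=[(p-.07*z,R,0),([.52,.14,.27],T(40,40),0),([.46,.14,.33],T(40,5),0),([.46,.15,.33],tool(-20,5,0)*Rn.from_euler("z",0),0),kp(60,.12),kp(85,.05),kp(85,0),kp(40,0),kp(0,0),kp(0,.05),kp(85,.05),kp(85,0)]
run(q,W)
```

```text
[0.616 0.183 0.146] q [   6.5    7.9  -30.4 -102.8  -11.5   21. ] maxstep 2.6 err 0.0 turn 0.0
[0.52 0.14 0.27] q [ 31.3 -12.4 -36.6 -12.6 -26.7 -72. ] maxstep 37.6 err 0.1605 turn 25.0
[0.46 0.14 0.33] q [ 40.4  -4.4 -16.    0.  -73.4 -90.4] maxstep 4.5 err 0.0 turn 35.0
[0.46 0.15 0.33] q [ 45.2  -3.6 -17.2   4.7 -74.4  23.6] maxstep 9.9 err 0.0 turn 120.0
[0.497 0.247 0.154] q [ 63.8  11.5 -44.5  42.  -50.1  40.9] maxstep 4.8 err 0.0 turn 72.0
[0.523 0.226 0.092] q [ 57.4  17.8 -54.2  65.5 -44.   44.4] maxstep 2.5 err 0.0 turn 25.0
[0.548 0.207 0.053] q [ 48.8  21.4 -56.3  79.1 -40.1  37.3] maxstep 1.2 err 0.0 turn 0.0
[0.545 0.209 0.051] q [ 47.8  18.4 -51.4  58.7 -30.4  16.2] maxstep 2.2 err 0.0 turn 45.0
[0.545 0.213 0.05 ] q [ 39.3  14.6 -54.8  62.9 -15.8 -17.8] maxstep 4.5 err 0.0 turn 40.0
[0.528 0.216 0.097] q [ 48.1   9.9 -49.7  40.6 -24.9  -2.6] maxstep 2.8 err 0.0 turn 0.0
[0.523 0.226 0.092] q [ 57.4  17.8 -54.2  65.5 -44.   44.4] maxstep 5.8 err 0.0 turn 85.0
[0.548 0.207 0.053] q [ 48.8  21.4 -56.3  79.1 -40.1  37.3] maxstep 1.2 err 0.0 turn 0.0
```

Run:
```python
from s7 import *
from h import tool,cur
o,p,R=cur();q=np.array(o["joint_pos"]);z=R.apply([0,0,1])
T=lambda h,t=55:tool(h,t,180)
q1=run(q,[(p-.06*z,R,0)])
for W in ([([.59,.18,.20],T(40,55),1),([.52,.12,.28],T(40,30),0),([.46,.14,.33],T(40,5),0),([.46,.15,.33],tool(-20,5,0),0)],
          [([.6,.18,.20],T(35,50),1),([.54,.14,.28],T(50,25),0),([.46,.14,.33],T(40,0),0),([.46,.15,.33],tool(-20,5,0),0)]):
    run(q1,W);print()
from h import delta
delta(p-.06*z)
```

```text
[0.623 0.186 0.14 ] q [   4.9    9.3  -30.3 -106.4  -13.    25.7] maxstep 1.9 err 0.0 turn 0.0
[0.602 0.19  0.189] q [  8.    5.2 -25.6 -72.5 -27.1   0.2] maxstep 6.6 err 0.0 turn 20.0
[0.52 0.12 0.28] q [ 30.2  -9.8 -30.2  -7.6 -40.2 -75.7] maxstep 10.9 err 0.0 turn 25.0
[0.46 0.14 0.33] q [ 40.4  -4.4 -16.    0.  -73.4 -90.4] maxstep 2.8 err 0.0 turn 25.0
[0.46 0.15 0.33] q [ 45.2  -3.6 -17.2   4.7 -74.4  23.6] maxstep 9.9 err 0.0 turn 120.0

[0.612 0.188 0.188] q [ 23.4   3.7 -28.9 -48.3 -11.9 -34.8] maxstep 10.6 err 0.0 turn 16.0
[0.54 0.14 0.28] q [ 27.7  -3.3 -20.8 -12.1 -49.8 -61.7] maxstep 11.3 err 0.0 turn 29.0
[0.46 0.14 0.33] q [ 40.4  -1.3 -12.9   0.  -78.4 -90.4] maxstep 3.6 err 0.0 turn 27.0
[0.46 0.15 0.33] q [ 45.2  -3.6 -17.2   4.7 -74.4  23.6] maxstep 9.8 err 0.0 turn 120.0

t 21.75 tcp [0.6693 0.2031 0.1059] rpy [-180.    55.  -159.8] j [ 1.000e-01  1.740e+01 -2.900e+01 -1.199e+02 -1.890e+01  4.310e+01] F [0.1 0.1 0.3] open 0.072
shift cm [-0. -0. -6.] turn [0. 0. 0.]  tgt tcp [0.6232 0.1862 0.1403]
```

First option works. I retreat straight back.

Request:
move_arm([
  [7.2,0,0,-0.4,0,0,0],
  [7.2,0,0,-1.2,0,0,0],
  [7.2,0,0,-2.2,0,0,0],
  [7.2,0,0,-3.3,0,0,0],
  [7.2,0,0,-4.5,0,0,0],
  [7.2,0,0,-5.5,0,0,0],
  [7.2,0,0,-6.0,0,0,0],
  [7.2,0,0,-6.0,0,0,0],
])

```text
clock: 22.75
tool_pos: [0.623, 0.1865, 0.1411]
orientation: [-179.9, 55.1, -159.7]
force: [-0.1, -0.4, -0.5]
opening: 0.072
```

Run:
```python
from h import *
delta([.59,.18,.20],tool(40,55,180),True)
from plant import cams
s=cams.snapshot("side");cv2.imwrite("pics/side10.png",cv2.resize(s["frame"][60:220,200:400,::-1],None,fx=3.5,fy=3.5,interpolation=cv2.INTER_CUBIC))
```

```text
t 22.75 tcp [0.623  0.1865 0.1411] rpy [-179.9   55.1 -159.7] j [   5.7    9.   -29.8 -103.9  -12.2   22.8] F [-0.1 -0.4 -0.5] open 0.072
shift cm [-2.87  1.06 -4.27] turn [-0.283  0.001 -0.197]  tgt tcp [0.6019 0.19   0.1891]
```

View pics/side10.png

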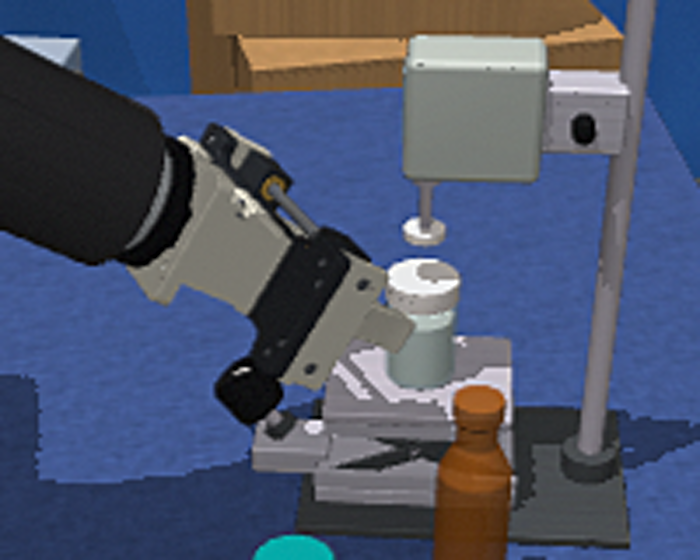

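Request:
move_arm([
  [7.2,-0.3,0.1,-1.0,-0.01,0,-0.007],
  [7.2,-0.8,0.3,-2.0,-0.05,0,-0.035],
  [7.2,-1.4,0.5,-2.9,-0.1,0,-0.07],
  [7.2,-2.0,0.7,-3.5,-0.16,0,-0.112],
  [7.2,-2.5,0.9,-4.0,-0.22,0,-0.153],
  [7.2,-2.9,1.06,-4.3,-0.283,0,-0.197],
  [7.2,-2.9,1.06,-4.3,-0.283,0,-0.197],
  [7.2,-2.9,1.06,-4.3,-0.283,0,-0.197],
])

```text
clock: 23.8
tool_pos: [0.602, 0.1895, 0.1881]
orientation: [179.9, 55.0, -140.3]
force: [0.2, -0.2, -1.1]
opening: 0.0721
```

Run:
```python
from h import *
delta([.52,.12,.28],tool(40,30,180))
```

```text
t 23.8 tcp [0.602  0.1895 0.1881] rpy [ 179.9   55.  -140.3] j [  7.9   5.1 -25.5 -72.  -27.1  -0.4] F [ 0.2 -0.2 -1.1] open 0.0721
shift cm [ -1.36  -0.07 -14.07] turn [-0.001  0.436 -0.003]  tgt tcp [0.52 0.12 0.28]
```

Request:
move_arm([
  [7.2,-0.2,0,-2.0,0,0.04,0],
  [7.2,-0.5,0,-5.0,0,0.13,0],
  [7.2,-0.8,0,-8.0,0,0.23,0],
  [7.2,-1.1,0,-11.0,0,0.33,0],
  [7.2,-1.36,0,-14.0,0,0.436,0],
  [7.2,-1.36,0,-14.0,0,0.436,0],
  [7.2,-1.36,0,-14.0,0,0.436,0],
  [7.2,-1.36,0,-14.0,0,0.436,0],
])

```text
clock: 24.8
tool_pos: [0.5197, 0.1212, 0.2788]
orientation: [179.9, 30.0, -140.1]
force: [0.2, -0.1, -0.1]
opening: 0.0724
```

Run:
```python
from h import *
delta([.46,.14,.33],tool(40,5,180));delta([.46,.15,.33],tool(-35,5,0))
from plant import cams
s=cams.snapshot("side");np.savez("side11.npz",**s);cv2.imwrite("pics/side11.png",s["frame"][:,:,::-1])
```

```text
t 24.8 tcp [0.5197 0.1212 0.2788] rpy [ 179.9   30.  -140.1] j [ 30.4  -9.8 -30.2  -7.6 -40.2 -75.9] F [ 0.2 -0.1 -0.1] open 0.0724
shift cm [ 0.36  5.28 -6.11] turn [ 0.002  0.436 -0.001]  tgt tcp [0.46 0.14 0.33]
t 24.8 tcp [0.5197 0.1212 0.2788] rpy [ 179.9   30.  -140.1] j [ 30.4  -9.8 -30.2  -7.6 -40.2 -75.9] F [ 0.2 -0.1 -0.1] open 0.0724
shift cm [-0.19  6.05 -5.79] turn [-0.4    0.429 -1.811]  tgt tcp [0.46 0.15 0.33]
```

View pics/side11.png

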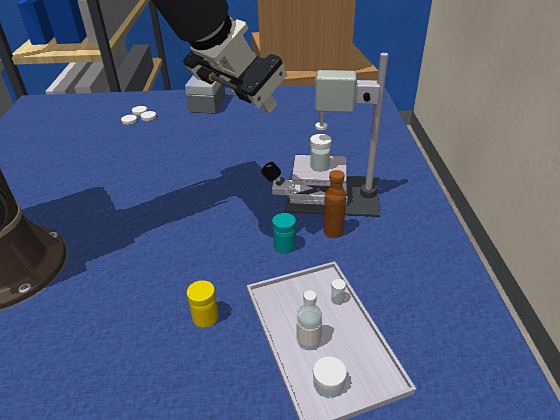

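Request:
move_arm([
  [5.2,0,6.0,-5.8,-0.4,0.429,-1.811],
  [5.2,0,6.0,-5.8,-0.4,0.429,-1.811],
  [5.2,0,6.0,-5.8,-0.4,0.429,-1.811],
  [5.2,0,6.0,-5.8,-0.4,0.429,-1.811],
  [5.2,0,6.0,-5.8,-0.4,0.429,-1.811],
  [5.2,0,6.0,-5.8,-0.4,0.429,-1.811],
  [5.2,0,6.0,-5.8,-0.4,0.429,-1.811],
  [5.2,0,6.0,-5.8,-0.4,0.429,-1.811],
])

```text
clock: 25.85
tool_pos: [0.4596, 0.1483, 0.3292]
orientation: [-174.5, 1.2, -56.4]
force: [-0.3, -0.0, -0.1]
opening: 0.0519
```

Run:
```python
from h import *
f=np.load("side11.npz")["frame"][:,:,::-1]
cv2.imwrite("pics/z11.png",cv2.resize(f[110:180,295:360],None,fx=8,fy=8,interpolation=cv2.INTER_CUBIC))
for z in(.150,.152,.154):
    print(z,"centre",proj("side",[.6543,.1976,z]),"near",proj("side",[.6543,.1976-.0235,z]),"far",proj("side",[.6543,.1976+.0235,z]),"L",proj("side",[.6308,.1976,z])[0],"R",proj("side",[.6778,.1976,z])[0])
from plant import cams
from kin import *
from s7 import *
o,p,R=cur();q=np.array(o["joint_pos"]);G=K+.005*A
def kp(ps,out,c=18):
    R=Rt(c,ps);return (G-out*R.apply([0,0,1]),R,1)
from path import run
print(q.round(0));run(q,[kp(60,.12),kp(85,.05),kp(85,0)])
delta(kp(60,.12)[0],kp(60,.12)[1],True)
```

```text
0.15 centre [320.51368922 140.2091168 ] near [321.76553968 145.6129502 ] far [319.30675854 134.99918752] L 309.8172730134823 R 331.1930082640983
0.152 centre [320.54285505 139.40243451] near [321.79680784 144.79796686] far [319.3339515  134.20074084] L 309.8333753737631 R 331.23519577556107
0.154 centre [320.57209228 138.59377746] near [321.82815397 143.98095123] far [319.36120983 133.40037472] L 309.8495171841264 R 331.2774864789815
[ 41.  -4. -16.  -1. -73.  -7.]
[0.497 0.247 0.154] q [ 63.8  11.5 -44.5  42.  -50.1  40.9] maxstep 5.9 err 0.0 turn 108.0
[0.523 0.226 0.092] q [ 57.4  17.8 -54.2  65.5 -44.   44.4] maxstep 2.5 err 0.0 turn 25.0
[0.548 0.207 0.053] q [ 48.8  21.4 -56.3  79.1 -40.1  37.3] maxstep 1.2 err 0.0 turn 0.0
t 25.85 tcp [0.4596 0.1483 0.3292] rpy [-174.5    1.2  -56.4] j [ 40.8  -4.4 -15.8  -0.5 -73.   -7.2] F [-0.3 -0.  -0.1] open 0.0519
shift cm [-5.8  -6.85 18.41] turn [-0.44   0.459 -1.777]  tgt tcp [0.497  0.2473 0.1539]
```

View pics/z11.png

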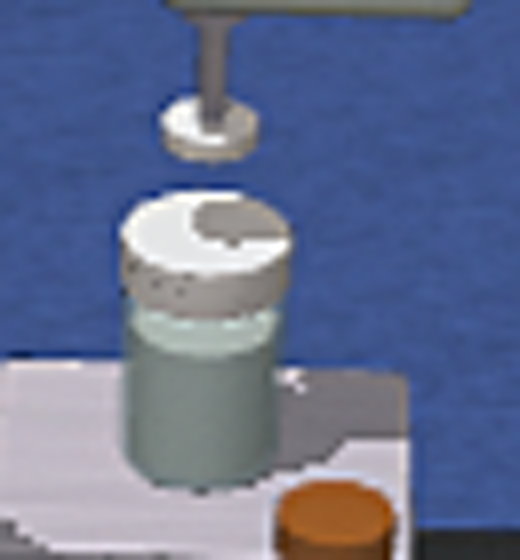

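Request:
move_arm([
  [5.2,-2,-2,3,-0.44,0.459,-1.777],
  [5.2,-3,-3,6,-0.44,0.459,-1.777],
  [5.2,-3.5,-4,9,-0.44,0.459,-1.777],
  [5.2,-4,-5,12,-0.44,0.459,-1.777],
  [5.2,-4.5,-5.5,14,-0.44,0.459,-1.777],
  [5.2,-5,-6,15,-0.44,0.459,-1.777],
  [5.2,-5.4,-6.4,16,-0.44,0.459,-1.777],
  [5.2,-5.8,-6.8,17,-0.44,0.459,-1.777],
])

```text
clock: 26.85
tool_pos: [0.4961, 0.2464, 0.1676]
orientation: [155.4, -7.5, 26.4]
force: [-0.1, 0.5, 0.1]
opening: 0.0521
```

```bash
cat > kp.py <<'E'
from s7 import *
from h import delta,cur
from path import run
G=K+.005*A
def kp(ps,out,c=18):
    R=Rt(c,ps);return (G-out*R.apply([0,0,1]),R,1)
def go(ps,out,c=18): 
    a=kp(ps,out,c);delta(a[0],a[1],True)
E
python3 - <<'E'
from kp import *
go(80,.06)
E
```

```text
t 26.85 tcp [0.4961 0.2464 0.1676] rpy [155.4  -7.5  26.4] j [ 61.8  11.9 -35.9  29.8 -55.2  32.9] F [-0.1  0.5  0.1] open 0.0521
shift cm [ 0.37 -0.56  7.26] turn [-0.213  0.1   -0.691]  tgt tcp [0.5186 0.2295 0.1004]
```

Request:
move_arm([
  [5.2,0.0,0,0.5,-0.04,0.02,-0.13],
  [5.2,0.0,-0.1,1.5,-0.085,0.04,-0.27],
  [5.2,0.1,-0.2,3.0,-0.13,0.06,-0.42],
  [5.2,0.2,-0.4,4.5,-0.17,0.08,-0.56],
  [5.2,0.3,-0.5,6.0,-0.213,0.1,-0.691],
  [5.2,0.37,-0.56,7.0,-0.213,0.1,-0.691],
  [5.2,0.37,-0.56,7.25,-0.213,0.1,-0.691],
  [5.2,0.37,-0.56,7.25,-0.213,0.1,-0.691],
])

```text
clock: 27.85
tool_pos: [0.5191, 0.2296, 0.1023]
orientation: [143.0, 8.1, 62.7]
force: [0.4, 0.2, 1.0]
opening: 0.0518
```

Run:
```python
from kp import *
import cv2
go(82,.0)
from plant import cams
s=cams.snapshot("side");a=s["frame"][110:230,200:350,::-1]
t=cams.snapshot("top")["frame"][150:270,130:280,::-1]
cv2.imwrite("pics/k1.png",np.hstack([cv2.resize(x,None,fx=2.65,fy=2.65*1.8,interpolation=cv2.INTER_CUBIC)[:, :] for x in(a,t)]))
cv2.imwrite("pics/k1.png",np.hstack([cv2.resize(x,None,fx=2.65,fy=2.65,interpolation=cv2.INTER_CUBIC) for x in(a,t)]))
```

```text
t 27.85 tcp [0.5191 0.2296 0.1023] rpy [143.    8.1  62.7] j [ 58.8  16.6 -52.6  60.3 -44.4  43.5] F [0.4 0.2 1. ] open 0.0518
shift cm [-0.01 -0.12  6.13] turn [-0.012 -0.    -0.042]  tgt tcp [0.5478 0.2069 0.0531]
```

View pics/k1.png

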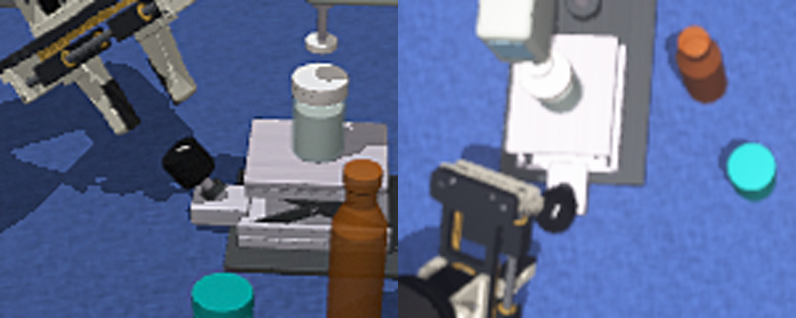

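Request:
move_arm([
  [5.2,0,-0.12,1.0,-0.012,0,-0.042],
  [5.2,0,-0.12,2.2,-0.012,0,-0.042],
  [5.2,0,-0.12,3.4,-0.012,0,-0.042],
  [5.2,0,-0.12,4.5,-0.012,0,-0.042],
  [5.2,0,-0.12,5.3,-0.012,0,-0.042],
  [5.2,0,-0.12,5.8,-0.012,0,-0.042],
  [5.2,0,-0.12,6.1,-0.012,0,-0.042],
  [5.2,0,-0.12,6.1,-0.012,0,-0.042],
])

```text
clock: 28.95
tool_pos: [0.5474, 0.2069, 0.0533]
orientation: [142.6, 9.6, 64.8]
force: [-0.1, 0.2, -0.1]
opening: 0.0519
```

Run:
```python
from kp import *
import cv2
go(82,.0)
from plant import cams
s=cams.snapshot("side");a=s["frame"][110:230,200:350,::-1]
t=cams.snapshot("top")["frame"][150:270,130:280,::-1]
cv2.imwrite("pics/k2.png",np.hstack([cv2.resize(x,None,fx=2.65,fy=2.65,interpolation=cv2.INTER_CUBIC) for x in(a,t)]))
```

```text
t 28.95 tcp [0.5474 0.2069 0.0533] rpy [142.6   9.6  64.8] j [ 48.7  21.1 -56.2  78.  -39.4  35.8] F [-0.1  0.2 -0.1] open 0.0519
shift cm [0.01 0.02 0.04] turn [ 0.001 -0.001  0.002]  tgt tcp [0.5478 0.2069 0.0531]
```

View pics/k2.png

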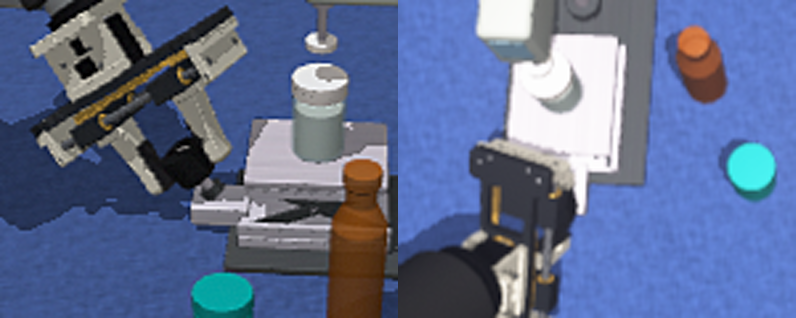

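Request:
move_arm([
  [3.0,0,0,0,0,0,0],
  [3.0,0,0,0,0,0,0],
  [3.0,0,0,0,0,0,0],
  [3.0,0,0,0,0,0,0],
  [3.0,0,0,0,0,0,0],
  [3.0,0,0,0,0,0,0],
  [3.0,0,0,0,0,0,0],
  [3.0,0,0,0,0,0,0],
])

```text
clock: 30.05
tool_pos: [0.5474, 0.207, 0.0534]
orientation: [142.5, 9.6, 64.8]
force: [-0.8, -0.3, 5.4]
opening: 0.0356
```

```bash
cat >> kp.py <<'E'
def stroke(ps0,angs,c=18):
    # rigid turn about the knob axis, from the pose as it is
    o,p,R=cur();g=p-R.apply([0,0,.019])
    print("grasp off knob axis mm",((g-G)*1000).round(1),"t",o["clock"],"open",o["opening"],"F",o["force"].round(1),"M",o["moment"].round(2))
    # rotate about axis through grasp point as measured
    for a in angs:
        Q=Rn.from_rotvec(-A*np.radians(a));R2=Q*R;p2=g+Q.apply(p-g)
        print(a,(R.inv().apply(p2-p)*100).round(2),(R.inv()*R2).as_rotvec().round(3))
E
python3 - <<'E'
from kp import *
stroke(82,[4,10,17,24,31,37,41,42])
stroke(82,[5,13,23,33,43,53,60,62])
E
```

```text
grasp off knob axis mm [-0.4  0.1  0.3] t 30.05 open 0.03557003504162497 F [-0.8 -0.3  5.4] M [ 0.62  1.01 -0.05]
4 [ 0.   -0.04 -0.  ] [ 0.022 -0.     0.066]
10 [ 0.01 -0.1  -0.  ] [ 0.054 -0.     0.166]
17 [ 0.02 -0.17 -0.01] [ 0.091 -0.     0.282]
24 [ 0.05 -0.24 -0.02] [ 0.129 -0.     0.398]
31 [ 0.08 -0.3  -0.03] [ 0.167 -0.     0.515]
37 [ 0.11 -0.35 -0.04] [ 0.199 -0.     0.614]
41 [ 0.14 -0.38 -0.04] [ 0.221 -0.     0.681]
42 [ 0.14 -0.39 -0.05] [ 0.226 -0.     0.697]
grasp off knob axis mm [-0.4  0.1  0.3] t 30.05 open 0.03557003504162497 F [-0.8 -0.3  5.4] M [ 0.62  1.01 -0.05]
5 [ 0.   -0.05 -0.  ] [ 0.027 -0.     0.083]
13 [ 0.01 -0.13 -0.  ] [ 0.07  -0.     0.216]
23 [ 0.04 -0.23 -0.01] [ 0.124 -0.     0.382]
33 [ 0.09 -0.32 -0.03] [ 0.178 -0.     0.548]
43 [ 0.15 -0.4  -0.05] [ 0.231 -0.     0.714]
53 [ 0.22 -0.47 -0.07] [ 0.285 -0.     0.88 ]
60 [ 0.28 -0.51 -0.09] [ 0.323 -0.     0.996]
62 [ 0.3  -0.52 -0.1 ] [ 0.334 -0.     1.029]
```

Request:
move_arm([
  [3.0,0,-0.04,0,0.022,0,0.066],
  [3.0,0.01,-0.1,0,0.054,0,0.166],
  [3.0,0.02,-0.17,-0.01,0.091,0,0.282],
  [3.0,0.05,-0.24,-0.02,0.129,0,0.398],
  [3.0,0.08,-0.3,-0.03,0.167,0,0.515],
  [3.0,0.11,-0.35,-0.04,0.199,0,0.614],
  [3.0,0.14,-0.38,-0.04,0.221,0,0.681],
  [3.0,0.14,-0.39,-0.05,0.226,0,0.697],
])

```text
clock: 31.05
tool_pos: [0.5447, 0.2095, 0.0511]
orientation: [156.6, -11.2, 30.6]
force: [-0.2, 0.7, 3.2]
opening: 0.0355
```

Run:
```python
from kp import *
import cv2
o,p,R=cur();run(np.array(o["joint_pos"]),[kp(0,0)])
stroke(40,[4,9,16,23,30,36,39,40])
from plant import cams
s=cams.snapshot("side");a=s["frame"][110:230,200:350,::-1]
cv2.imwrite("pics/k3.png",cv2.resize(a,None,fx=4,fy=4,interpolation=cv2.INTER_CUBIC))
```

```text
[0.545 0.213 0.05 ] q [ 39.3  14.6 -54.8  62.9 -15.8 -17.8] maxstep 4.5 err 0.0 turn 40.0
grasp off knob axis mm [-0.5  0.1  0.2] t 31.05 open 0.03546512361432232 F [-0.2  0.7  3.2] M [0.62 0.89 0.14]
4 [ 0.   -0.04 -0.  ] [0.022 0.    0.066]
9 [ 0.01 -0.09 -0.  ] [0.048 0.    0.149]
16 [ 0.02 -0.16 -0.01] [0.086 0.    0.266]
23 [ 0.04 -0.23 -0.01] [0.124 0.    0.382]
30 [ 0.08 -0.29 -0.02] [0.161 0.    0.498]
36 [ 0.11 -0.34 -0.03] [0.194 0.    0.598]
39 [ 0.12 -0.37 -0.04] [0.21  0.    0.648]
40 [ 0.13 -0.38 -0.04] [0.215 0.    0.664]
```

View pics/k3.png

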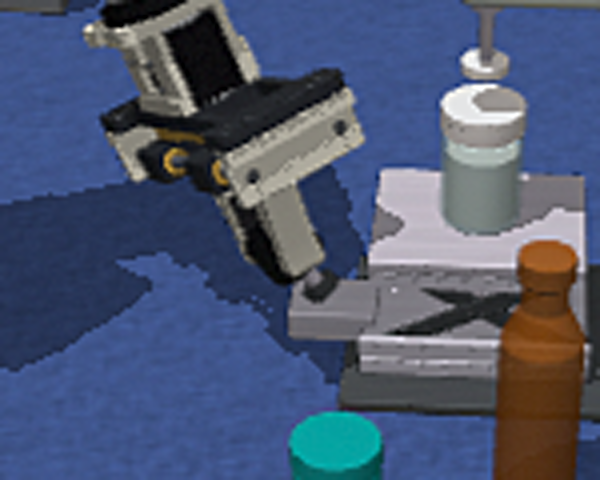

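Request:
move_arm([
  [3.0,0,-0.04,0,0.022,0,0.066],
  [3.0,0.01,-0.09,0,0.048,0,0.149],
  [3.0,0.02,-0.16,-0.01,0.086,0,0.266],
  [3.0,0.04,-0.23,-0.01,0.124,0,0.382],
  [3.0,0.08,-0.29,-0.02,0.161,0,0.498],
  [3.0,0.11,-0.34,-0.03,0.194,0,0.598],
  [3.0,0.12,-0.37,-0.04,0.21,0,0.648],
  [3.0,0.13,-0.38,-0.04,0.215,0,0.664],
])

```text
clock: 32.1
tool_pos: [0.5441, 0.2135, 0.0502]
orientation: [179.9, -19.3, -7.9]
force: [-2.6, 2.2, 5.0]
opening: 0.0355
```

Run:
```python
from kp import *
import cv2
stroke(0,[5])
from h import delta
o,p,R=cur();delta(p-.05*R.apply([0,0,1]))
from plant import cams
s=cams.snapshot("side");np.savez("k4.npz",**s);a=s["frame"][110:200,280:360,::-1]
cv2.imwrite("pics/k4.png",cv2.resize(a,None,fx=6,fy=6,interpolation=cv2.INTER_CUBIC))
```

```text
grasp off knob axis mm [-0.5  0.3  0.1] t 32.1 open 0.03547819841090208 F [-2.6  2.2  5. ] M [0.53 1.4  0.19]
5 [ 0.   -0.05 -0.  ] [0.027 0.    0.083]
t 32.1 tcp [0.5441 0.2135 0.0502] rpy [179.9 -19.3  -7.9] j [ 38.9  14.4 -55.2  63.9 -15.6 -18.2] F [-2.6  2.2  5. ] open 0.0355
shift cm [-0.  0. -5.] turn [0. 0. 0.]  tgt tcp [0.5278 0.2159 0.0974]
```

View pics/k4.png

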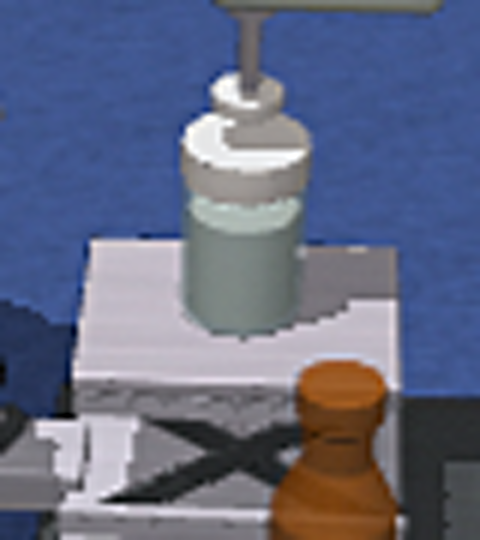

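Request:
move_arm([
  [5.2,0,0,0,0,0,0],
  [5.2,0,0,0,0,0,0],
  [5.2,0,0,0,0,0,0],
  [5.2,0,0,0,0,0,0],
  [5.2,0,0,0,0,0,0],
  [5.2,0,0,0,0,0,0],
  [5.2,0,0,0,0,0,0],
  [5.2,0,0,0,0,0,0],
])

```text
clock: 33.15
tool_pos: [0.5441, 0.2132, 0.0501]
orientation: [179.9, -19.3, -7.9]
force: [-0.2, 0.3, -1.3]
opening: 0.0517
```

Run:
```python
from kp import *
o,p,R=cur()
run(np.array(o["joint_pos"]),[kp(46,0,20),kp(92,0,20),kp(46,0,20),kp(0,0,20),kp(-8,0,20)])
for a in(20,46): go(a,0,20)
```

```text
[0.545 0.208 0.051] q [ 50.1  19.8 -49.1  53.8 -34.1  24.4] maxstep 6.2 err 0.0 turn 46.0
[0.548 0.206 0.054] q [ 50.5  22.9 -56.1  78.8 -43.2  42. ] maxstep 2.6 err 0.0 turn 46.0
[0.545 0.208 0.051] q [ 50.1  19.8 -49.1  53.8 -34.1  24.4] maxstep 2.6 err 0.0 turn 46.0
[0.544 0.213 0.05 ] q [ 43.4  15.3 -50.9  47.1 -18.4  -5.8] maxstep 3.9 err 0.0 turn 46.0
[0.544 0.214 0.05 ] q [ 40.3  14.4 -53.3  53.  -13.9 -16.4] maxstep 1.1 err 0.0 turn 8.0
t 33.15 tcp [0.5441 0.2132 0.0501] rpy [179.9 -19.3  -7.9] j [ 39.   14.4 -55.2  63.8 -15.7 -18.2] F [-0.2  0.3 -1.3] open 0.0517
shift cm [0.02 0.21 0.01] turn [-0.112 -0.035 -0.327]  tgt tcp [0.544  0.2111 0.0501]
t 33.15 tcp [0.5441 0.2132 0.0501] rpy [179.9 -19.3  -7.9] j [ 39.   14.4 -55.2  63.8 -15.7 -18.2] F [-0.2  0.3 -1.3] open 0.0517
shift cm [ 0.17  0.46 -0.04] turn [-0.26  -0.033 -0.756]  tgt tcp [0.5449 0.2084 0.051 ]
```

Request:
move_arm([
  [5.2,0,0.06,0,-0.03,-0.01,-0.09],
  [5.2,0.02,0.14,0,-0.07,-0.025,-0.21],
  [5.2,0.02,0.21,0.01,-0.112,-0.035,-0.327],
  [5.2,0.06,0.3,0,-0.155,-0.035,-0.455],
  [5.2,0.1,0.37,-0.02,-0.2,-0.034,-0.58],
  [5.2,0.14,0.43,-0.03,-0.235,-0.033,-0.69],
  [5.2,0.17,0.46,-0.04,-0.26,-0.033,-0.756],
  [5.2,0.17,0.46,-0.04,-0.26,-0.033,-0.756],
])

```text
clock: 34.15
tool_pos: [0.5447, 0.2085, 0.0508]
orientation: [154.0, -7.1, 34.8]
force: [-0.7, 0.2, -0.1]
opening: 0.0521
```

Run:
```python
from kp import *
for a in(68,91): go(a,0,20)
```

```text
t 34.15 tcp [0.5447 0.2085 0.0508] rpy [154.   -7.1  34.8] j [ 50.   19.6 -49.4  54.2 -33.9  24.1] F [-0.7  0.2 -0.1] open 0.0521
shift cm [ 0.06  0.26 -0.03] turn [-0.131  0.    -0.361]  tgt tcp [0.5464 0.2069 0.0523]
t 34.15 tcp [0.5447 0.2085 0.0508] rpy [154.   -7.1  34.8] j [ 50.   19.6 -49.4  54.2 -33.9  24.1] F [-0.7  0.2 -0.1] open 0.0521
shift cm [ 0.2   0.48 -0.08] turn [-0.269  0.    -0.738]  tgt tcp [0.5483 0.2061 0.0538]
```

Request:
move_arm([
  [5.2,0.01,0.08,0,-0.04,0,-0.11],
  [5.2,0.03,0.17,-0.01,-0.085,0,-0.235],
  [5.2,0.06,0.26,-0.03,-0.131,0,-0.361],
  [5.2,0.1,0.34,-0.04,-0.18,0,-0.495],
  [5.2,0.15,0.42,-0.06,-0.23,0,-0.63],
  [5.2,0.2,0.48,-0.08,-0.269,0,-0.738],
  [5.2,0.2,0.48,-0.08,-0.269,0,-0.738],
  [5.2,0.2,0.48,-0.08,-0.269,0,-0.738],
])

```text
clock: 35.15
tool_pos: [0.5488, 0.206, 0.0543]
orientation: [140.9, 16.2, 70.0]
force: [0.1, 0.2, 0.6]
opening: 0.0515
```

Request:
move_arm([
  [3.0,0,0,0,0,0,0],
  [3.0,0,0,0,0,0,0],
  [3.0,0,0,0,0,0,0],
  [3.0,0,0,0,0,0,0],
  [3.0,0,0,0,0,0,0],
  [3.0,0,0,0,0,0,0],
  [3.0,0,0,0,0,0,0],
  [3.0,0,0,0,0,0,0],
])

```text
clock: 36.15
tool_pos: [0.5483, 0.2063, 0.054]
orientation: [140.9, 16.4, 70.2]
force: [-4.6, 1.0, 0.9]
opening: 0.0354
```

Run:
```python
from kp import *
import cv2
stroke(91,[4,10,17,25,33,39,44,45])
from plant import cams
s=cams.snapshot("side");a=s["frame"][110:200,200:350,::-1]
cv2.imwrite("pics/k5.png",cv2.resize(a,None,fx=5,fy=5,interpolation=cv2.INTER_CUBIC))
```

```text
grasp off knob axis mm [-0.   0.2  0.1] t 36.15 open 0.035403639965867255 F [-4.6  1.   0.9] M [ 1.55  2.83 -0.55]
4 [ 0.   -0.05 -0.  ] [ 0.024 -0.     0.066]
10 [ 0.01 -0.11 -0.  ] [ 0.06  -0.     0.164]
17 [ 0.03 -0.19 -0.01] [ 0.101 -0.     0.279]
25 [ 0.06 -0.27 -0.02] [ 0.149 -0.     0.41 ]
33 [ 0.1  -0.35 -0.04] [ 0.197 -0.     0.541]
39 [ 0.14 -0.41 -0.05] [ 0.233 -0.     0.64 ]
44 [ 0.17 -0.45 -0.06] [ 0.263 -0.     0.722]
45 [ 0.18 -0.46 -0.07] [ 0.268 -0.     0.738]
```

View pics/k5.png

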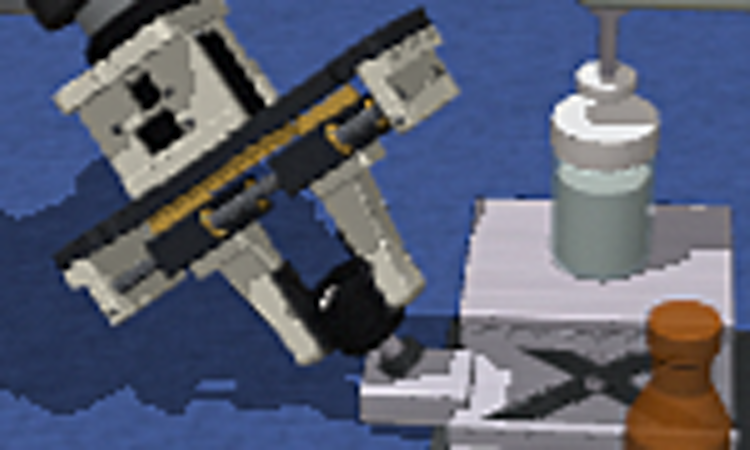

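Request:
move_arm([
  [3.0,0,-0.05,0,0.024,0,0.066],
  [3.0,0.01,-0.11,0,0.06,0,0.164],
  [3.0,0.03,-0.19,-0.01,0.101,0,0.279],
  [3.0,0.06,-0.27,-0.02,0.149,0,0.41],
  [3.0,0.1,-0.35,-0.04,0.197,0,0.541],
  [3.0,0.14,-0.41,-0.05,0.233,0,0.64],
  [3.0,0.17,-0.45,-0.06,0.263,0,0.722],
  [3.0,0.18,-0.46,-0.07,0.268,0,0.738],
])

```text
clock: 37.2
tool_pos: [0.5448, 0.2086, 0.0511]
orientation: [154.0, -7.1, 34.8]
force: [-5.1, 3.2, -1.2]
opening: 0.0351
```

Run:
```python
from kp import *
import cv2
stroke(46,[4,9,15,21,27,32,35,36])
from plant import cams
s=cams.snapshot("side");np.savez("k6.npz",**s);a=s["frame"][100:170,290:360,::-1]
cv2.imwrite("pics/k6.png",cv2.resize(a,None,fx=8,fy=8,interpolation=cv2.INTER_CUBIC))
```

```text
grasp off knob axis mm [-0.1  0.2  0.1] t 37.2 open 0.035129597398745604 F [-5.1  3.2 -1.2] M [ 1.62  2.6  -0.13]
4 [ 0.   -0.05 -0.  ] [ 0.024 -0.     0.066]
9 [ 0.01 -0.1  -0.  ] [ 0.054 -0.     0.148]
15 [ 0.02 -0.17 -0.01] [ 0.089 -0.     0.246]
21 [ 0.04 -0.23 -0.01] [ 0.125 -0.     0.344]
27 [ 0.07 -0.29 -0.02] [ 0.161 -0.     0.443]
32 [ 0.09 -0.34 -0.03] [ 0.191 -0.     0.525]
35 [ 0.11 -0.37 -0.04] [ 0.209 -0.     0.574]
36 [ 0.12 -0.38 -0.04] [ 0.215 -0.     0.591]
```

View pics/k6.png

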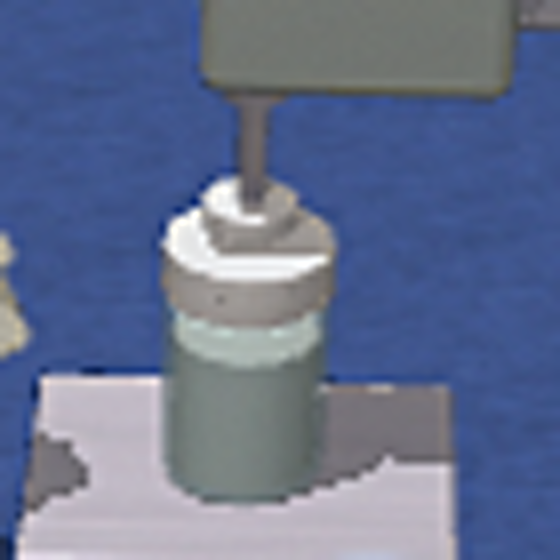

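Request:
move_arm([
  [3.0,0,-0.05,0,0.024,0,0.066],
  [3.0,0.01,-0.1,0,0.054,0,0.148],
  [3.0,0.02,-0.17,-0.01,0.089,0,0.246],
  [3.0,0.04,-0.23,-0.01,0.125,0,0.344],
  [3.0,0.07,-0.29,-0.02,0.161,0,0.443],
  [3.0,0.09,-0.34,-0.03,0.191,0,0.525],
  [3.0,0.11,-0.37,-0.04,0.209,0,0.574],
  [3.0,0.12,-0.38,-0.04,0.215,0,0.591],
])

```text
clock: 38.25
tool_pos: [0.5438, 0.2124, 0.0499]
orientation: [173.7, -16.8, 1.7]
force: [-6.2, 4.8, -0.0]
opening: 0.0358
```

```bash
cat > foot.py <<'E'
import numpy as np,cv2
def edge(fr):
    # subpixel row of top edge of foot disc, left and right of the stem, blue -> white (red channel crossing)
    f=fr.astype(float);out=[]
    for c in list(range(316,319))+list(range(323,326)):
        col=f[112:130,c,0];
        for i in range(1,len(col)):
            if col[i-1]<110<=col[i]:
                out.append(112+i-1+(110-col[i-1])/(col[i]-col[i-1]));break
        else: out.append(np.nan)
    return np.round(out,2)
E
python3 - <<'E'
from kp import *
from foot import *
from plant import cams
stroke(10,[3,6,9,12,14,16,17,18])
s=cams.snapshot("side");np.savez("k7.npz",**s);a=s["frame"][100:170,290:360,::-1]
cv2.imwrite("pics/k7.png",cv2.resize(a,None,fx=8,fy=8,interpolation=cv2.INTER_CUBIC))
for n in("side0","side11","k4","k6","k7"): print(n,edge(np.load(n+".npz")["frame"]))
E
```

```text
grasp off knob axis mm [-0.1  0.2  0. ] t 38.25 open 0.03579331704598187 F [-6.2  4.8 -0. ] M [1.38 2.96 0.21]
3 [ 0.   -0.03 -0.  ] [ 0.018 -0.     0.049]
6 [ 0.   -0.07 -0.  ] [ 0.036 -0.     0.098]
9 [ 0.01 -0.1  -0.  ] [ 0.054 -0.     0.148]
12 [ 0.01 -0.13 -0.  ] [ 0.071 -0.     0.197]
14 [ 0.02 -0.16 -0.01] [ 0.083 -0.     0.23 ]
16 [ 0.02 -0.18 -0.01] [ 0.095 -0.     0.262]
17 [ 0.03 -0.19 -0.01] [ 0.101 -0.     0.279]
18 [ 0.03 -0.2  -0.01] [ 0.107 -0.     0.295]
side0 [122.5  121.77 121.64 123.05 122.37 122.63]
side11 [122.48 121.75 121.61 123.05 122.33 122.61]
k4 [122.48 121.73 121.61 123.   122.32 122.6 ]
k6 [122.49 121.75 121.62 123.02 122.36 122.61]
k7 [121.76 121.45 121.33 121.7  121.46 121.83]
```

View pics/k7.png

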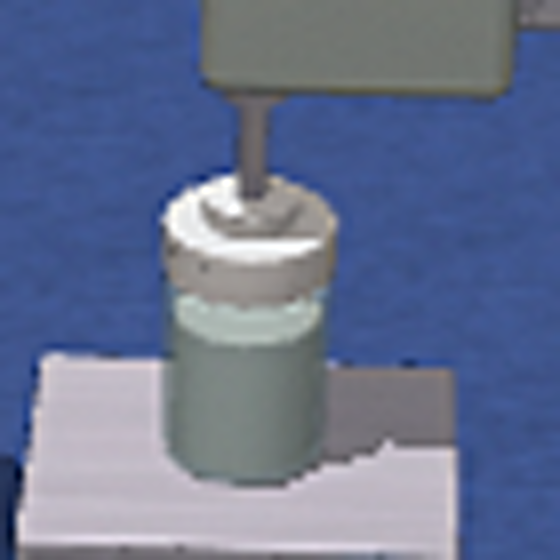

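Run:
```python
import numpy as np,cv2
ims=[]
for n in("side11","k4","k6","k7"):
    f=np.load(n+".npz")["frame"]
    print(n)
    for c in(317,320,321,322): print(c,f[118:134,c,0].tolist())
    ims.append(cv2.resize(f[112:137,308:335,::-1],None,fx=14,fy=14,interpolation=cv2.INTER_NEAREST))
cv2.imwrite("pics/cmp.png",np.hstack([ims[2],ims[3]]))
```

```text
side11
317 [63, 64, 63, 50, 130, 247, 241, 238, 238, 152, 157, 118, 60, 62, 57, 37]
320 [91, 94, 92, 88, 106, 107, 99, 131, 168, 233, 162, 162, 70, 55, 57, 62]
321 [107, 108, 107, 105, 102, 98, 92, 121, 147, 246, 162, 160, 97, 58, 57, 41]
322 [107, 106, 105, 101, 99, 95, 86, 118, 150, 242, 159, 153, 80, 53, 58, 38]
k4
317 [62, 65, 62, 51, 132, 247, 242, 239, 238, 151, 142, 162, 243, 171, 166, 164]
320 [93, 93, 92, 88, 106, 107, 98, 133, 169, 234, 160, 148, 138, 154, 155, 152]
321 [107, 107, 107, 107, 103, 100, 93, 121, 147, 247, 162, 151, 139, 155, 158, 154]
322 [108, 106, 105, 103, 102, 95, 87, 120, 151, 243, 158, 143, 142, 156, 157, 155]
k6
317 [63, 64, 62, 52, 129, 246, 240, 236, 235, 144, 144, 133, 144, 160, 234, 233]
320 [93, 94, 92, 88, 106, 106, 99, 131, 166, 231, 158, 149, 135, 142, 238, 232]
321 [106, 107, 105, 105, 100, 97, 93, 119, 146, 245, 161, 148, 136, 143, 237, 232]
322 [106, 106, 104, 102, 100, 93, 84, 117, 150, 241, 155, 141, 138, 145, 237, 232]
k7
317 [65, 65, 60, 41, 193, 241, 235, 237, 183, 143, 153, 206, 235, 239, 171, 157]
320 [93, 93, 90, 96, 102, 103, 95, 170, 195, 151, 151, 136, 238, 236, 215, 154]
321 [106, 107, 107, 103, 100, 99, 90, 153, 155, 182, 153, 139, 239, 236, 224, 156]
322 [107, 105, 104, 101, 97, 93, 83, 158, 153, 161, 147, 130, 239, 236, 212, 153]
```

View pics/cmp.png

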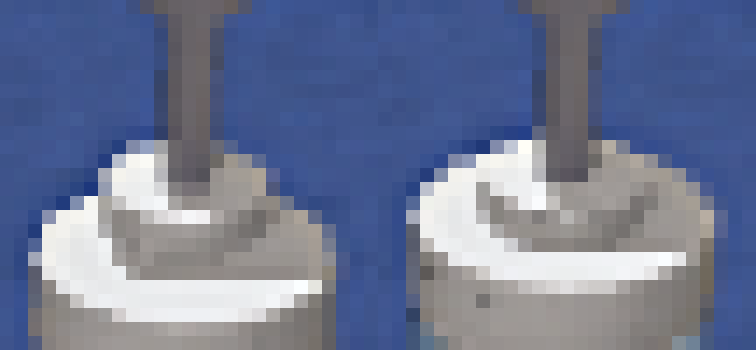

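Request:
move_arm([
  [3.0,0,-0.02,0,0.012,0,0.033],
  [3.0,0,-0.04,0,0.024,0,0.066],
  [3.0,0,-0.07,0,0.036,0,0.098],
  [3.0,0.01,-0.09,0,0.048,0,0.131],
  [3.0,0.01,-0.11,0,0.06,0,0.164],
  [3.0,0.01,-0.12,0,0.066,0,0.181],
  [3.0,0.01,-0.12,0,0.066,0,0.181],
  [3.0,0.01,-0.12,0,0.066,0,0.181],
])

```text
clock: 39.3
tool_pos: [0.5439, 0.2136, 0.0499]
orientation: [-179.4, -17.3, -9.1]
force: [-6.4, 3.8, 0.3]
opening: 0.0355
```

Run:
```python
from kp import *
import cv2
from plant import cams
stroke(0,[3])
s=cams.snapshot("side");np.savez("k8.npz",**s)
ims=[]
for n in("k6","k7","k8"):
    f=np.load(n+".npz")["frame"];print(n)
    for c in(317,321): print(c,f[116:134,c,0].tolist())
    ims.append(cv2.resize(f[112:137,308:330,::-1],None,fx=12,fy=12,interpolation=cv2.INTER_NEAREST))
cv2.imwrite("pics/cmp2.png",np.hstack(ims))
```

```text
grasp off knob axis mm [-0.1  0.2  0. ] t 39.3 open 0.035454008667993996 F [-6.4  3.8  0.3] M [1.08 2.81 0.19]
3 [ 0.   -0.03 -0.  ] [0.018 0.    0.049]
k6
317 [63, 65, 63, 64, 62, 52, 129, 246, 240, 236, 235, 144, 144, 133, 144, 160, 234, 233]
321 [106, 107, 106, 107, 105, 105, 100, 97, 93, 119, 146, 245, 161, 148, 136, 143, 237, 232]
k7
317 [61, 64, 65, 65, 60, 41, 193, 241, 235, 237, 183, 143, 153, 206, 235, 239, 171, 157]
321 [107, 107, 106, 107, 107, 103, 100, 99, 90, 153, 155, 182, 153, 139, 239, 236, 224, 156]
k8
317 [62, 64, 64, 63, 47, 135, 245, 235, 237, 230, 146, 140, 221, 235, 238, 201, 161, 159]
321 [106, 107, 108, 107, 105, 101, 98, 92, 137, 152, 202, 155, 139, 239, 236, 233, 134, 157]
```

View pics/cmp2.png

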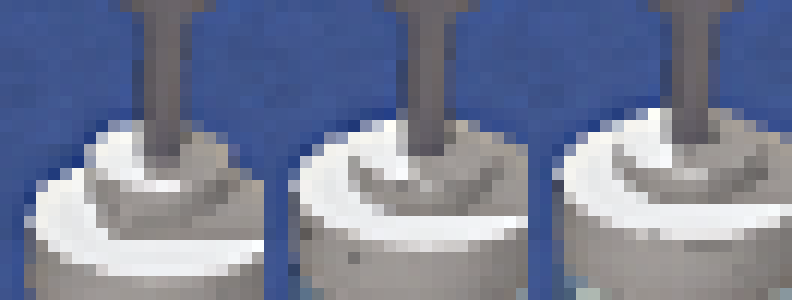

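Request:
move_arm([
  [4.0,0,0,0,0,0,0],
  [4.5,0,0,0,0,0,0],
  [5.2,0,0,0,0,0,0],
  [5.2,0,0,0,0,0,0],
  [5.2,0,0,0,0,0,0],
  [5.2,0,0,0,0,0,0],
  [5.2,0,0,0,0,0,0],
  [5.2,0,0,0,0,0,0],
])

```text
clock: 40.35
tool_pos: [0.5443, 0.2134, 0.0501]
orientation: [-179.3, -17.3, -9.2]
force: [0.1, 0.0, 0.1]
opening: 0.0517
```

Run:
```python
from kp import *
o,p,R=cur();run(np.array(o["joint_pos"]),[(p-.1*R.apply([0,0,1]),R,0)])
delta(p)
```

```text
[0.515 0.217 0.146] q [ 51.5   5.8 -42.6  26.1 -35.2   8.8] maxstep 3.9 err 0.0 turn 0.0
t 40.35 tcp [0.5443 0.2134 0.0501] rpy [-179.3  -17.3   -9.2] j [ 42.8  15.  -51.6  48.4 -17.7  -7.5] F [0.1 0.  0.1] open 0.0517
shift cm [0. 0. 0.] turn [0. 0. 0.]  tgt tcp [0.5443 0.2134 0.0501]
```

Request:
move_arm([
  [5.2,0,0,-0.6,0,0,0],
  [5.2,0,0,-1.8,0,0,0],
  [5.2,0,0,-3.2,0,0,0],
  [5.2,0,0,-4.8,0,0,0],
  [5.2,0,0,-6.4,0,0,0],
  [5.2,0,0,-8.0,0,0,0],
  [5.2,0,0,-9.5,0,0,0],
  [5.2,0,0,-10.0,0,0,0],
])

```text
clock: 41.35
tool_pos: [0.5148, 0.2175, 0.1464]
orientation: [-179.3, -17.3, -9.2]
force: [-0.3, -0.9, 0.6]
opening: 0.052
```

Run:
```python
from kp import *
import cv2
from plant import cams
s=cams.snapshot("side");np.savez("k9.npz",**s);cv2.imwrite("pics/side12.png",s["frame"][:,:,::-1])
t=cams.snapshot("top");cv2.imwrite("pics/top12.png",t["frame"][:,:,::-1])
ims=[]
for n in("k6","k8","k9"):
    f=np.load(n+".npz")["frame"];print(n)
    for c in(317,321): print(c,f[116:134,c,0].tolist())
print(cur()[0]["force"])
```

```text
k6
317 [63, 65, 63, 64, 62, 52, 129, 246, 240, 236, 235, 144, 144, 133, 144, 160, 234, 233]
321 [106, 107, 106, 107, 105, 105, 100, 97, 93, 119, 146, 245, 161, 148, 136, 143, 237, 232]
k8
317 [62, 64, 64, 63, 47, 135, 245, 235, 237, 230, 146, 140, 221, 235, 238, 201, 161, 159]
321 [106, 107, 108, 107, 105, 101, 98, 92, 137, 152, 202, 155, 139, 239, 236, 233, 134, 157]
k9
317 [62, 63, 64, 62, 47, 133, 244, 234, 235, 227, 145, 139, 219, 235, 237, 200, 159, 156]
321 [105, 108, 106, 107, 104, 101, 97, 91, 134, 150, 200, 156, 140, 238, 235, 231, 134, 154]
[ 1.04488095  0.5972067  -0.02146897]
```

View pics/side12.png

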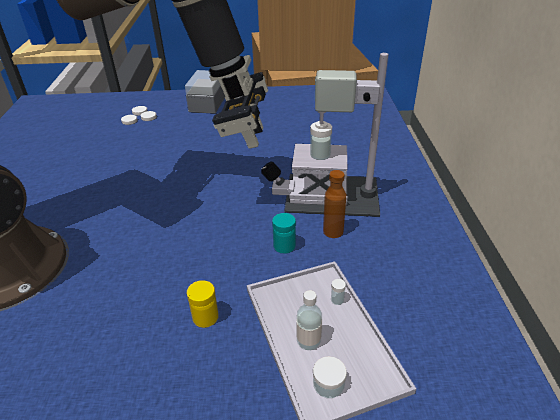

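View pics/top12.png

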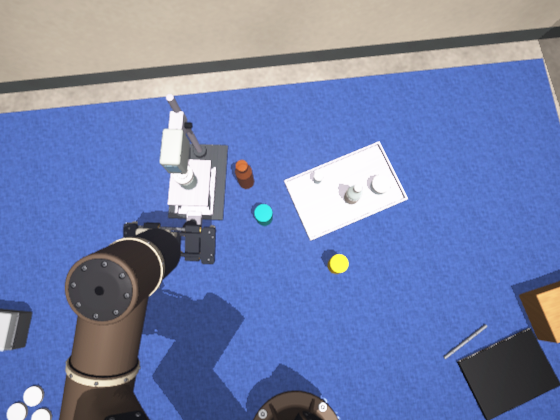

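```bash
python3 -c "
from plant import job
print(job.close_job())"
```

```text
the job is handed in; nothing more can be done
None
```

The jar stands upright in the middle of the jack's platform under the foot, and the jack is wound up so the lid lifts the foot by roughly 2.7 mm. I handed the job in at about 41.5 s with the gripper open and clear of everything.

- **Placing:** I picked the clear, white-lidded jar out of the tray with the tool leaning 55° rather than 45°, so the gripper's body stayed clear of the foot. I set it down until the wrist force showed contact, then let go. The side view put its lid within about 2 mm of the foot's axis.
- **Winding:** I turned the knob about 174° clockwise in two grips. The arm could not reach the knob's exact 37° axis within its joint ranges, so I gripped it 18–20° off and turned rigidly about the knob's own axis.
- **Last checks:** The foot and lid looked the same before and after I let go of the knob. The last wrist force was about 1 N, and in both last pictures the flask, bottle, pot, vial and the turquoise and yellow jars stand where they were.
- **Where the checks disagree:** Three estimates of the foot's lift gave 2.5 mm (its shift in the picture), 3.2 mm (picture shift plus the last turn) and 1.9 mm (knob angle and first measured gap). All are well under 10 mm.

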